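# Swap the tub and the oil jar, then nest the graded tubs

## Task

Tidy the key-cutting bench. The largest white tub and the oil jar are standing on each other's mats: swap them, so that the largest tub stands centred on the square mat and the jar stands upright in the middle of the round mat. Then nest all the other white tubs on the bench inside the largest in size order, each upright and fully home on the floor of the next larger one there is, and leave everything else as it is.

Things in the scene. Friction and masses are not known exactly. Their poses are not given: they have to be found in the camera images.
- tub_a: largest white plastic tub: round, open, outer diameter 132 mm at the rim, 124 at the foot, 80 mm high to the rim; wall 3.5, floor 4 mm; about 130 g. An upright tab on the rim at the tub's own +x side, to pinch across its 8 mm (radial) thickness: 24 mm wide, 80 to 122 mm high, 66.5 mm from the axis. Origin: centre of the underside; z up.
- tub_b: second-largest white plastic tub (may be absent): round, open, outer diameter 114 mm at the rim, 106 at the foot, 77 mm high to the rim; wall 3.5, floor 4 mm; about 100 g. An upright tab on the rim at the tub's own +x side, to pinch across its 8 mm (radial) thickness: 24 mm wide, 77 to 119 mm high, 57.5 mm from the axis. Origin: centre of the underside; z up.
- tub_c: middle-sized white plastic tub (may be absent): round, open, outer diameter 96 mm at the rim, 88 at the foot, 74 mm high to the rim; wall 3.5, floor 4 mm; about 80 g. An upright tab on the rim at the tub's own +x side, to pinch across its 8 mm (radial) thickness: 24 mm wide, 74 to 116 mm high, 48.5 mm from the axis. Origin: centre of the underside; z up.
- tub_d: second-smallest white plastic tub (may be absent): round, open, outer diameter 78 mm at the rim, 70 at the foot, 71 mm high to the rim; wall 3.5, floor 4 mm; about 60 g. An upright tab on the rim at the tub's own +x side, to pinch across its 8 mm (radial) thickness: 24 mm wide, 71 to 113 mm high, 39.5 mm from the axis. Origin: centre of the underside; z up.
- tub_e: smallest white plastic tub (may be absent): round, open, outer diameter 60 mm at the rim, 52 at the foot, 68 mm high to the rim; wall 3.5, floor 4 mm; about 45 g. An upright tab on the rim at the tub's own +x side, to pinch across its 8 mm (radial) thickness: 24 mm wide, 68 to 110 mm high, 30.5 mm from the axis. Origin: centre of the underside; z up.
- jar: closed grey bench oil pot (the jar) on a wide foot, like a squat bell: foot 93 mm across, narrowing to 60 mm at 40 mm height and 44 mm at 86 mm, with a black cap 52 mm across from 84 to 110 mm (the top); about 300 g, heavy at the foot; origin: centre of the underside, z up. Lift it by the cap.
- square_mat: fixed square black rubber mat, 160 x 160 mm, 3 mm thick, lying on the bench; the jar stands on it at the start; origin: centre of its underside
- round_mat: fixed round black rubber mat, 160 mm across, 3 mm thick, lying on the bench; the largest tub stands on it at the start; origin: centre of its underside
- padlock: bystander, leave alone: brass padlock, 44 x 22 mm, 63 mm high with its steel shackle, standing among the tubs; origin at the underside
- blank_box: bystander, leave alone: small open cardboard box, 50 x 90 mm, 30 mm high; origin at the underside
- tape: bystander, leave alone: grey tape measure, 65 x 35 mm, 60 mm high; origin at the underside
- driver: bystander, leave alone: screwdriver lying on the bench, about 20 cm long; origin at the underside
- brush: bystander, leave alone: hand brush lying on the bench, about 20 cm long; origin at the underside
- spray: bystander, leave alone: small aluminium can, 52 mm across, 110 mm high; origin at the underside
Mind the look-alikes: they are no part of the job. Leave any turquoise look-alike of the square_mat alone.

How it is judged:
On the way, in this order (a step that is already met when the one before it is completed fails the run):
1. the largest tub stands on the square mat and the jar on the round mat (horizontal distance between tub_a and square_mat below 0.022 m and height (world z) of each of tub_a, jar below 0.008 m and angle between each of tub_a, jar's own z axis and vertical below 0.08 rad and horizontal distance between jar and round_mat below 0.035 m), for 0.2 s.
2. all other tubs present are nested in the largest in size order (angle between each of tub_b, tub_c, tub_d, tub_e's own z axis and vertical below 0.1 rad and horizontal distance between tub_b and tub_a below 0.0095 m and z of tub_b in the frame of tub_a between 0.002 and 0.008 m and horizontal distance between tub_c and tub_a below 0.0185 m and z of tub_c in the frame of tub_a between 0.002 and 0.012 m and horizontal distance between tub_c and tub_b below 0.0095 m and z of tub_c in the frame of tub_b between 0.002 and 0.008 m and horizontal distance between tub_d and tub_a below 0.0275 m and z of tub_d in the frame of tub_a between 0.002 and 0.016 m and horizontal distance between tub_d and tub_b below 0.0185 m and z of tub_d in the frame of tub_b between 0.002 and 0.012 m and horizontal distance between tub_d and tub_c below 0.0095 m and z of tub_d in the frame of tub_c between 0.002 and 0.008 m and horizontal distance between tub_e and tub_a below 0.0365 m and z of tub_e in the frame of tub_a between 0.002 and 0.02 m and horizontal distance between tub_e and tub_b below 0.0275 m and z of tub_e in the frame of tub_b between 0.002 and 0.016 m and horizontal distance between tub_e and tub_c below 0.0185 m and z of tub_e in the frame of tub_c between 0.002 and 0.012 m and horizontal distance between tub_e and tub_d below 0.0095 m and z of tub_e in the frame of tub_d between 0.002 and 0.008 m), for 0.2 s.
At the end, for the whole second after the job is handed in: largest tub upright, within 22 mm of the square mat's centre; jar upright, within 35 mm of the round mat's centre; every other tub present upright (0.1 rad) inside every larger one, its foot within 4 mm of the floor of the next larger present; all at rest (all of step 1 and all of step 2 and linear speed of each of tub_a, tub_b, tub_c, tub_d, tub_e, jar below 0.03 m/s); the robot touches nothing.
It fails at once if a bystander was disturbed (moved more than 45 mm) (distance of any of padlock, blank_box, tape, driver, brush, spray from where it was at the start of the episode above 0.045 m).
Of tub_b, tub_c, tub_d, tub_e only 3 to 4 are there at a start; the rules pass over those that are not, and their reading is None.
At some moment in a run one of tub_b, tub_c, tub_d, tub_e, jar may be knocked a few centimetres aside while the robot is not near it.
It also fails if it takes over 210 s, if anything falls off the work surface, if the arm or the gripper's body presses on something with over 40 N, if the wrist force passes 120 N, or if a joint passes its speed limit or range.

## Robot

A 7-joint arm with a two-finger parallel gripper is mounted at the origin on the work surface. World frame = base frame: x ahead of the robot, y to its left, z up, the work surface at z = 0. Lengths are in m, angles in rad, forces in N, time in s.
With the tool pointing down it reaches from about 0.375 to 0.925 m from the base axis. Payload 3.1 kg.
Tool frame: the origin (TCP) lies midway between the tips of the shut fingers; the grasp point (between the pads) lies 19 mm behind it; z points along the fingers, y is the line along which they close (so a half turn about z gives the same grasp; the last joint's range is limited). The gripper opens to 85 mm and grips with 20 to 120 N. Pads are 22 mm wide; open, the fingers measure 114 mm over their backs; the gripper's body (76 mm by 85 mm) begins 54 mm behind the grasp point. The pads swing forward as they close: fully open they stand 13 mm farther back than shut.
Start: joints at [1.012, 0.383, 0.044, 1.598, -0.018, 1.161, -0.05], TCP at [0.289, -0.582, 0.231] pointing down, gripper open.
Joint ranges: [-2.61, 2.61], [-0.41, 2.15], [-1.48, 1.57], [0, 2.5], [-1.57, 4.71], [0.05, 1.97], [-2.85, 2.85]. Speed limits (rad/s): [2.79, 2.79, 3.14, 3.14, 3.14, 3.14, 3.14].

## Interface

Orientations are given as a 3x3 rotation matrix whose columns are the frame's x, y, z axes.
In Python, from bench import status, vision, workorder gives the robot as it stands.
- The arm moves only by the shell command python3 -m inch 'ROWS'. ROWS is a JSON object of lists of equal length, an entry for each row: "linear": the shift along the world's x, y, z in m, a list of three; "turn": the turn, a rotation vector about the world's x, y, z in degrees, a list of three; "claw": the closure, from -1 (fully open) to 1 (shut). In form: {"linear": [[x, y, z], ...], "turn": [[ax, ay, az], ...], "claw": [claw, ...]}. A call has 1 to 20 rows; each row shifts and turns the commanded pose from where the row before left it; what a row does not reach is not made up. A row lasts 1/12 s, in which the tool goes at most 41.7 mm and 7.16 degrees, less where a joint would pass 70% of its speed; a pose out of reach is approached as far as the arm can. A call with a gripper value outside its range is refused whole. The fingers move at their own pace and stop on an object; the grip force is fixed at half the most. Time passes only in rows, so rows that do not move let the fingers close. It gives the time, the measured TCP pose, the force, the opening and the grip force at its end, in the units of the state.
- status.state(): the state, without advancing time (a new reading comes with each control period).
- vision.camera(name): name is "scene" or "side" or "wrist"; returns the picture (480x640x3 uint8, red, green, blue); there is no depth.
- vision.camera_info(name): a dict with "camera_matrix" (3x3 intrinsics, pixels), "T" (4x4, takes a point from camera to world coordinates); the wrist camera has in their place "tool_from_camera" (4x4, takes a point from camera to tool coordinates, whose origin is the TCP and whose axes are the flange's). Camera axes: x right, y down, z forward; pixel columns grow to the right and rows downward; lengths in m; the calibration is good to about 2 mm. A picture is of the moment at which its call begins: read the wrist's pose just before it. camera_info takes no time and is no camera call.
- workorder.sign_off(): hands the job in; it is judged then, once.
The state is a dict: "clock": time; "q": joint angles; "joint_vel": joint speeds; "joint_torque": joint torques, N m; "position": TCP position; "tool_rot": TCP orientation; "contact_force": force on the tool from outside, world axes, zero at the start; "moment": the same for the moment, N m; "grip_width": finger opening in m; "grasp_force": force on a finger pad.
Only numpy, scipy, OpenCV 4.12 (cv2) and the standard library are available. Lean on these libraries where they do the work, as an engineer would, in place of code of your own. Each camera call takes 0.05 s, during which the arm holds its last target. There are 200 camera calls.

## Working session

There is one attempt and no reset: what is moved stays moved. The work goes in short steps, Python scripts to look and compute and a shell command to move; the robot and the scene stay as the last step left them, time stands still between calls to the robot, and variables do not carry over. Pictures are saved under pics/ and viewed, at most 14 in all, crops included, and the job is handed in when it is done.

```bash
ls; mkdir -p pics
cat > h.py <<'E'
import numpy as np, cv2
from bench import status, vision, workorder
def snap(n,f):
    s=status.state(); im=vision.camera(n); cv2.imwrite('pics/'+f+'.png',im[:,:,::-1]); return im,s
def cam(n,s=None):
    i=vision.camera_info(n); K=np.array(i['camera_matrix'])
    if n!='wrist': return K,np.array(i['T'])
    T=np.eye(4); T[:3,:3]=s['tool_rot']; T[:3,3]=s['position']
    return K,T@np.array(i['tool_from_camera'])
def ray(K,T,p,z):
    d=T[:3,:3]@np.linalg.solve(K,[p[0],p[1],1]); o=T[:3,3]; return o+d*(z-o[2])/d[2]
def proj(K,T,P):
    c=T[:3,:3].T@(np.array(P)-T[:3,3]); q=K@c; return q[:2]/q[2]
E
python3 - <<'E'
from h import *
for n in('scene','side','wrist'):
    im,s=snap(n,n+'0'); K,T=cam(n,s); print(n,K.round(1).tolist(),T.round(3).tolist())
print({k:np.round(v,3).tolist() for k,v in s.items()})
E
```

```text
pics
scene [[599.2, 0.0, 318.9], [0.0, 599.2, 235.0], [0.0, 0.0, 1.0]] [[-0.457, 0.537, -0.709, 1.411], [0.889, 0.287, -0.356, 0.48], [0.012, -0.793, -0.609, 0.864], [0.0, 0.0, 0.0, 1.0]]
side [[458.6, 0.0, 312.5], [0.0, 458.6, 240.6], [0.0, 0.0, 1.0]] [[-0.704, -0.341, 0.623, -0.191], [-0.71, 0.345, -0.614, 0.678], [-0.006, -0.875, -0.484, 0.599], [0.0, 0.0, 0.0, 1.0]]
wrist [[390.4, 0.0, 316.5], [0.0, 390.4, 235.0], [0.0, 0.0, 1.0]] [[0.445, -0.848, -0.289, 0.362], [-0.896, -0.422, -0.14, -0.546], [-0.003, 0.321, -0.947, 0.372], [0.0, 0.0, 0.0, 1.0]]
{'clock': 0.1, 'q': [1.012, 0.384, 0.044, 1.599, -0.018, 1.161, -0.05], 'joint_vel': [-0.0, -0.0, 0.001, -0.003, -0.001, -0.001, -0.001], 'joint_torque': [0.003, -43.472, 1.03, -25.045, 0.011, 0.005, 0.0], 'position': [0.289, -0.581, 0.23], 'tool_rot': [[0.896, 0.445, -0.001], [0.445, -0.896, 0.002], [-0.0, -0.002, -1.0]], 'contact_force': [-0.114, -1.132, -0.596], 'moment': [-0.028, 0.003, 0.04], 'grasp_force': 0.0, 'grip_width': 0.086}
```

View pics/scene0.png

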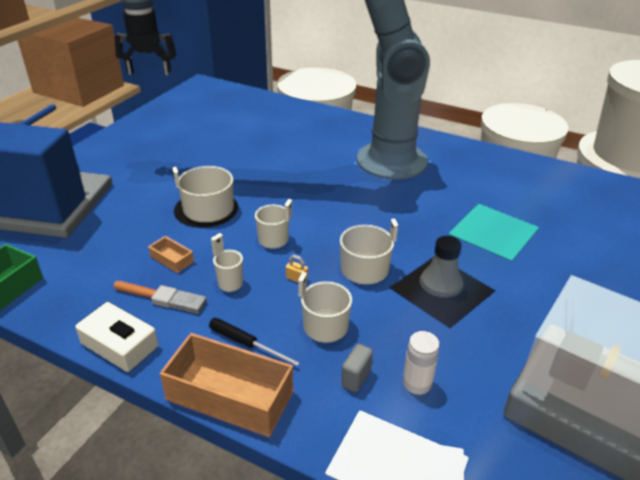

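View pics/side0.png

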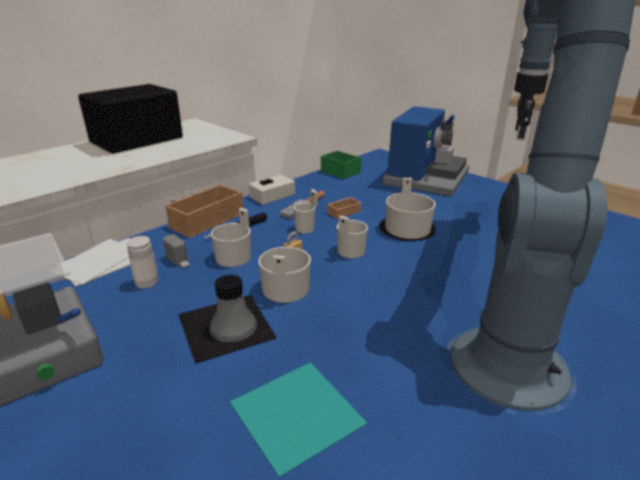

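Scene view: the jar is at (443,270) on the black square mat, and the turquoise look-alike is at (494,230). The largest tub is at (206,193) on the black round mat. The other tubs by apparent size are b at (367,253), c at (326,311), d at (273,225) and e at (229,270). The padlock is at (297,270).

```bash
cat >> h.py <<'E'
from scipy.optimize import least_squares
H=dict(a=.080,b=.077,c=.074,d=.071,e=.068); R=dict(a=.066,b=.057,c=.048,d=.039,e=.030); RT=dict(a=.0665,b=.0575,c=.0485,d=.0395,e=.0305)
def whitemask(im):
    hsv=cv2.cvtColor(im,cv2.COLOR_RGB2HSV); m=((hsv[...,1]<75)&(hsv[...,2]>75)).astype(np.uint8)*255
    return m
def rimfit(K,T,cnt,z,r):
    P=np.array([ray(K,T,p,z)[:2] for p in cnt.reshape(-1,2)]); o=T[:2,3]
    c0=P.mean(0); u=(c0-o)/np.linalg.norm(c0-o)
    # far half of the silhouette belongs to the rim
    c=c0
    for _ in range(6):
        Q=P[(P-c)@u>-0.1*r]
        s=least_squares(lambda v:np.hypot(*(Q-v).T)-r,c,loss='soft_l1',f_scale=.001); c=s.x
    res=np.abs(np.hypot(*(Q-c).T)-r); return c,np.median(res),Q
E
python3 - <<'E'
from h import *
seeds=dict(scene=dict(a=(206,193),b=(367,253),c=(326,311),d=(273,225),e=(229,270)),side=dict(a=(410,215),b=(285,275),c=(232,245),d=(352,238),e=(305,217)))
for n in seeds:
    im=cv2.imread(f'pics/{n}0.png')[:,:,::-1].copy(); K,T=cam(n); m=whitemask(im)
    cv2.imwrite(f'pics/m{n}.png',m)
    _,L,st,_=cv2.connectedComponentsWithStats(m,connectivity=4)
    for k,(x,y) in seeds[n].items():
        l=L[y,x]
        if l==0: l=np.bincount(L[y-8:y+9,x-8:x+9].ravel(),minlength=2)[1:].argmax()+1
        cn=max(cv2.findContours((L==l).astype(np.uint8),0,1)[0],key=cv2.contourArea)
        c,e,Q=rimfit(K,T,cn,H[k],R[k])
        top=cn[cn[:,0,1].argmin(),0]; t=ray(K,T,top,H[k]+.042)[:2]
        d=t-c; print(n,k,st[l].tolist(),c.round(4),'res',round(e,4),'tabtop',top,'r',np.hypot(*d).round(3),'ang',np.degrees(np.arctan2(d[1],d[0])).round(0))
    g=cv2.cvtColor(im,cv2.COLOR_RGB2HSV)
    blk=((g[...,2]<60)&((g[...,1]<140)|(g[...,2]<25))).astype(np.uint8); _,L2,s2,c2=cv2.connectedComponentsWithStats(blk)
    for i in range(1,len(s2)):
        if s2[i,4]>250: print('blk',s2[i].tolist(),c2[i].round(0), ray(K,T,c2[i],.003).round(3))
E
```

```text
scene a [172, 166, 62, 56, 2752] [ 0.4348 -0.3276] res 0.0028 tabtop [201 166] r 0.006 ang 33.0
scene b [340, 218, 58, 67, 2821] [0.4578 0.1235] res 0.0059 tabtop [393 218] r 0.053 ang 141.0
scene c [296, 270, 56, 73, 2753] [0.6578 0.1112] res 0.0068 tabtop [307 270] r 0.039 ang -104.0
scene d [255, 199, 37, 50, 1352] [ 0.4634 -0.1104] res 0.0044 tabtop [288 199] r 0.033 ang 110.0
scene e [211, 233, 32, 59, 1237] [ 0.5956 -0.1532] res 0.0025 tabtop [218 233] r 0.031 ang 11.0
blk [366, 0, 39, 63, 267] [379.  31.] [-0.985 -0.451  0.003]
blk [114, 9, 62, 65, 1811] [143.  39.] [-0.421 -1.253  0.003]
blk [388, 47, 37, 37, 852] [406.  68.] [-0.657 -0.206  0.003]
blk [67, 180, 44, 55, 292] [ 88. 207.] [ 0.578 -0.582  0.003]
blk [175, 200, 62, 27, 405] [201. 217.] [ 0.48  -0.31   0.003]
blk [436, 237, 24, 23, 466] [447. 248.] [0.313 0.26  0.003]
blk [391, 260, 41, 44, 688] [412. 285.] [0.472 0.232 0.003]
blk [439, 280, 54, 46, 935] [467. 300.] [0.461 0.349 0.003]
blk [210, 319, 46, 28, 518] [232. 332.] [ 0.764 -0.031  0.003]
blk [0, 396, 24, 60, 702] [  9. 431.] [ 1.119 -0.231  0.003]
side a
[... 337 characters left out ...]
top [347 197] r 0.049 ang 131.0
side e [258, 189, 66, 114, 3523] [ 0.6737 -0.2085] res 0.0049 tabtop [311 189] r 0.067 ang 111.0
blk [520, 0, 86, 69, 2218] [552.  28.] [ 2.827e+00 -7.677e+00  3.000e-03]
blk [528, 69, 35, 107, 750] [542. 128.] [ 0.581 -1.622  0.003]
blk [515, 73, 33, 65, 1020] [527.  97.] [ 0.928 -2.273  0.003]
blk [79, 85, 103, 68, 5388] [131. 117.] [ 2.218 -0.353  0.003]
blk [469, 174, 85, 187, 3080] [500. 279.] [ 0.136 -0.253  0.003]
blk [527, 206, 62, 59, 414] [564. 246.] [ 0.089 -0.517  0.003]
blk [215, 275, 27, 26, 568] [229. 288.] [0.555 0.212 0.003]
blk [14, 284, 46, 51, 1630] [ 37. 309.] [0.781 0.546 0.003]
blk [180, 295, 96, 68, 2437] [220. 332.] [0.441 0.314 0.003]
```

Run:
```python
import cv2,numpy as np
a=cv2.imread('pics/scene0.png')[150:350,140:520]; cv2.imwrite('pics/crop1.png',cv2.resize(a,(760,400),interpolation=cv2.INTER_CUBIC))
```

```text
(no output)
```

View pics/crop1.png

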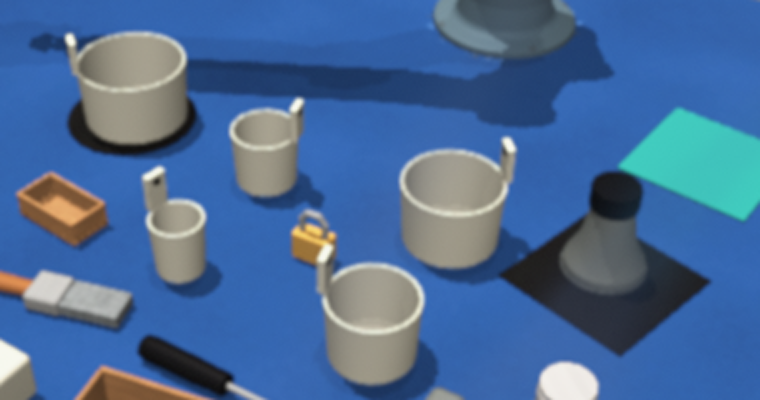

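Crop: the black square mat under the jar (corners about (391,288), (494,291), (450,327)) and the black round mat under the largest tub are the targets. The turquoise mat is not. All four smaller tubs are there. I read the rim centres and tab tops from this crop.

Run:
```python
from h import *
K,T=cam('scene')
f=lambda p,z: ray(K,T,(140+p[0]/2,150+p[1]/2),z)[:2]
rim=dict(a=(132,61),b=(453,182),c=(373,300),d=(265,130),e=(176,219)); tab=dict(a=(70,38),b=(509,143),c=(325,252),d=(298,102),e=(155,173))
ed=dict(a=[(77,61),(187,61)],b=[(400,182),(506,182)],c=[(323,300),(423,300)],d=[(230,130),(299,130)],e=[(147,219),(206,219)])
for k in rim:
    c=f(rim[k],H[k]); t=f(tab[k],H[k]+.042); d=t-c
    print(k,c.round(3),'diam',np.linalg.norm(f(ed[k][0],H[k])-f(ed[k][1],H[k])).round(3),'tab r',np.hypot(*d).round(3),'ang',np.degrees(np.arctan2(d[1],d[0])).round(0),'reach',np.hypot(*c).round(3))
print('jar cap',f((616,181),.11))
L,N,Rr=f((500,276),.003),f((620,355),.003),f((710,282),.003); print('sq',L,N,Rr,'mid',(L+Rr)/2,'sides',np.linalg.norm(L-N),np.linalg.norm(Rr-N))
print('round',f((68,118),.003),f((196,118),.003),f((132,152),.003))
for n,p in dict(padlock=(314,255),box=(62,225),brush=(80,305),driver=(150,350),tape=(434,410),turq=(740,180)).items(): print(n,f(p,0))
Ks,Ts=cam('side')
for n,p,z in [('jarcap',(229,284),.11),('a',(411,203),.08),('b',(285,264),.077),('c',(232,232),.074),('d',(352,230),.071),('e',(305,208),.068)]: print('side',n,ray(Ks,Ts,p,z)[:2].round(3))
print([ray(Ks,Ts,p,.003)[:2].round(3) for p in [(180,323),(192,356),(274,336),(255,299)]])
print('tfc',np.array(vision.camera_info('wrist')['tool_from_camera']).round(3).tolist())
```

```text
a [ 0.434 -0.319] diam 0.133 tab r 0.068 ang -48.0 reach 0.539
b [0.466 0.12 ] diam 0.113 tab r 0.059 ang 131.0 reach 0.481
c [0.665 0.124] diam 0.095 tab r 0.05 ang -87.0 reach 0.676
d [ 0.471 -0.11 ] diam 0.078 tab r 0.039 ang 110.0 reach 0.484
e [ 0.647 -0.113] diam 0.061 tab r 0.031 ang -110.0 reach 0.657
jar cap [0.42488123 0.28173184]
sq [0.50179206 0.19452291] [0.55327117 0.34217294] [0.40605774 0.39464576] mid [0.4539249  0.29458434] sides 0.15636696875795866 0.1562856043146535
round [ 0.48424354 -0.38956416] [ 0.40912424 -0.24959242] [ 0.50485261 -0.27790822]
padlock [0.56210219 0.00262859]
box [ 0.64971313 -0.26890728]
brush [ 0.74277172 -0.17242471]
driver [ 0.76165255 -0.07220687]
tape [0.70104373 0.20794645]
turq [0.20987286 0.38173251]
side jarcap [0.43  0.288]
side a [ 0.436 -0.318]
side b [0.449 0.131]
side c [0.656 0.121]
side d [ 0.457 -0.098]
side e [ 0.638 -0.11 ]
[array([0.522, 0.355]), array([0.422, 0.389]), array([0.356, 0.246]), array([0.478, 0.196])]
tfc [[0.0, -0.947, -0.321, 0.082], [1.0, 0.001, -0.001, 0.0], [0.001, -0.321, 0.947, -0.142], [0.0, 0.0, 0.0, 1.0]]
```

```bash
python3 -m inch '{"linear":[[0.0145,0.0263,0.007],[0.0145,0.0263,0.007],[0.0145,0.0263,0.007],[0.0145,0.0263,0.007],[0.0145,0.0263,0.007],[0.0145,0.0263,0.007],[0.0145,0.0263,0.007],[0.0145,0.0263,0.007],[0.0145,0.0263,0.007],[0.0145,0.0263,0.007],[0,0,0],[0,0,0]],"turn":[[0,0,0],[0,0,0],[0,0,0],[0,0,0],[0,0,0],[0,0,0],[0,0,0],[0,0,0],[0,0,0],[0,0,0],[0,0,0],[0,0,0]],"claw":[-1,-1,-1,-1,-1,-1,-1,-1,-1,-1,-1,-1]}'
python3 -c "
from h import *
im,s=snap('wrist','w1');print(s['position'],s['q'])"
```

```text
clock: 1.15
position: [0.4357, -0.3167, 0.3017]
tool_rot: [[0.893, 0.45, 0.001], [0.45, -0.893, -0.0], [0.001, 0.001, -1.0]]
contact_force: [-0.6, -0.6, -1.0]
grip_width: 0.0854
grasp_force: 0.0
[ 0.43570131 -0.31673953  0.30172251] [ 0.67853059  0.12245746 -0.13713809  1.77616809  0.01727005  1.24326067
 -0.56732011]
```

```bash
python3 -m inch '{"linear":[[0.006,0.029,0],[0.006,0.029,0],[0.006,0.029,0],[0.006,0.029,0],[0.006,0.029,0],[0.006,0.029,0],[0.006,0.029,0],[0.006,0.029,0],[0.006,0.029,0],[0.006,0.029,0],[0.006,0.029,0]],"turn":[[0,0,0],[0,0,0],[0,0,0],[0,0,0],[0,0,0],[0,0,0],[0,0,0],[0,0,0],[0,0,0],[0,0,0],[0,0,0]],"claw":[-1,-1,-1,-1,-1,-1,-1,-1,-1,-1,-1]}' | tail -c 300
python3 -m inch '{"linear":[[-0.0075,0.0282,0],[-0.0075,0.0282,0],[-0.0075,0.0282,0],[-0.0075,0.0282,0],[-0.0075,0.0282,0],[-0.0075,0.0282,0],[-0.0075,0.0282,0],[-0.0075,0.0282,0],[-0.0075,0.0282,0],[-0.0075,0.0282,0],[0,0,0],[0,0,0]],"turn":[[0,0,0],[0,0,0],[0,0,0],[0,0,0],[0,0,0],[0,0,0],[0,0,0],[0,0,0],[0,0,0],[0,0,0],[0,0,0],[0,0,0]],"claw":[-1,-1,-1,-1,-1,-1,-1,-1,-1,-1,-1,-1]}'
python3 -c "
from h import *
im,s=snap('wrist','w2');print(s['position'],s['q'])
a=cv2.imread('pics/w1.png');b=cv2.imread('pics/w2.png');cv2.imwrite('pics/w12.png',cv2.resize(np.hstack([a,b]),(800,300),interpolation=cv2.INTER_AREA))"
```

```text
clock: 2.12
position: [0.4999, -0.0014, 0.3007]
tool_rot: [[0.898, 0.441, -0.001], [0.441, -0.898, -0.001], [-0.001, 0.0, -1.0]]
contact_force: [0.4, 0.1, -0.2]
grip_width: 0.0854
grasp_force: 0.0
clock: 3.12
position: [0.425, 0.282, 0.3008]
tool_rot: [[0.895, 0.446, -0.001], [0.446, -0.895, -0.0], [-0.001, -0.0, -1.0]]
contact_force: [0.4, 0.2, -0.2]
grip_width: 0.0855
grasp_force: 0.0
[0.42495232 0.28200611 0.30076513] [ 0.00279466  0.11012812 -0.70829152  1.81574075  0.07517463  1.24383363
 -1.83508152]
```

View pics/w12.png

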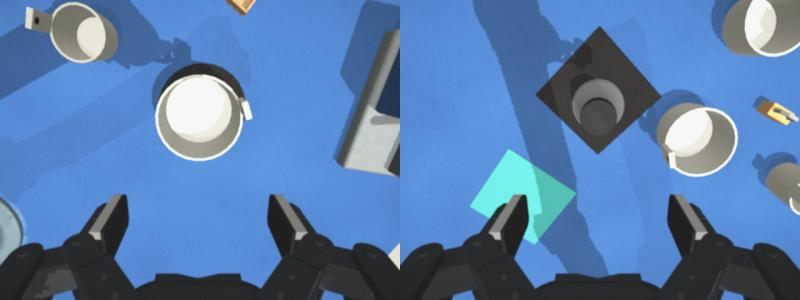

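Wrist views (scale 0.625): on the left, tub_a's rim is around (200,118) with its tab at (246,110). On the right, the jar cap is at (198,113), the black square mat is around it and b is at the lower right.

```bash
cat >> h.py <<'E'
def tubs(im,K,T,approx,verbose=True):
    """approx: {k:(x,y,z0)}; rim circle + tab angle of each from one view"""
    hsv=cv2.cvtColor(im,cv2.COLOR_RGB2HSV); m=((hsv[...,1]<95)&(hsv[...,2]>85)).astype(np.uint8)
    m=cv2.morphologyEx(m,cv2.MORPH_CLOSE,np.ones((5,5))); out={}
    for k,(x,y,z0) in approx.items():
        z=H[k]+z0; cc=proj(K,T,[x,y,z]); rp=np.linalg.norm(proj(K,T,[x+R[k],y,z])-cc)
        win=np.zeros_like(m); cv2.circle(win,tuple(int(v) for v in cc),int(rp*1.7),1,-1)
        cs=cv2.findContours(m*win,cv2.RETR_EXTERNAL,cv2.CHAIN_APPROX_NONE)[0]
        if not cs: print(k,'none'); continue
        cn=max(cs,key=cv2.contourArea); c,e,Q=rimfit(K,T,cn,z,R[k])
        P=np.array([ray(K,T,p,z+.042)[:2] for p in cn.reshape(-1,2)]); d=P-c
        r=np.hypot(*d.T); o=T[:2,3]
        w=[i for i in range(len(P)) if abs(r[i]-RT[k]-.002)<.007]  # candidates at tab-top radius
        # tab = farthest silhouette point outside the rim circle at rim plane
        B=np.array([ray(K,T,p,z)[:2] for p in cn.reshape(-1,2)])-c
        u=(c-o)/np.linalg.norm(c-o); far=np.hypot(*B.T)*(B@u>-.3*R[k])
        i=far.argmax(); ang=np.degrees(np.arctan2(d[i,1],d[i,0]))
        out[k]=c; print(k,c.round(4),'res %.4f'%e,'tab excess %.3f r %.3f ang %.0f'%(far[i]-R[k],r[i],ang),'px',cc.round(0),cn[i,0],'n',len(cn))
    return out
E
python3 - <<'E'
from h import *
def S(p): 
    s=status.state(); s=dict(s); s['position']=p; s['tool_rot']=[[.895,.446,0],[.446,-.895,0],[0,0,-1]]; return s
im=cv2.imread('pics/w1.png')[:,:,::-1].copy(); K,T=cam('wrist',S([.4357,-.3167,.3017]))
tubs(im,K,T,dict(a=(.434,-.319,.003),d=(.471,-.11,0)))
for p in [(246,104),(250,119),(245,121),(240,104)]: print('taba',ray(K,T,np.array(p)/.625,.125)[:2].round(4))
im=cv2.imread('pics/w2.png')[:,:,::-1].copy(); K,T=cam('wrist',S([.425,.282,.3008]))
tubs(im,K,T,dict(b=(.466,.12,0)))
hsv=cv2.cvtColor(im,cv2.COLOR_RGB2HSV); cap=proj(K,T,[.425,.282,.11]); 
dk=((hsv[...,1]<120)&(hsv[...,2]<150)).astype(np.uint8); dk[300:]=0; dk=cv2.morphologyEx(dk,cv2.MORPH_OPEN,np.ones((5,5)))
_,L,st,_=cv2.connectedComponentsWithStats(dk); i=L[int(cap[1]),int(cap[0])]; print('comp',i,st[i])
mm=(L==i).astype(np.uint8); cn=max(cv2.findContours(mm,0,1)[0],key=cv2.contourArea); P=np.array([ray(K,T,p,.003)[:2] for p in cn[:,0]]).astype(np.float32)
print('mat',cv2.minAreaRect(P))
g=hsv[...,2]; print('V cap',g[int(cap[1])-2:int(cap[1])+3,int(cap[0])-45:int(cap[0])+46:6].mean(0).round(0), hsv[int(cap[1]),int(cap[0])])
cy=int(cap[1]);cx=int(cap[0]); cv2.imwrite('pics/cap.png',cv2.resize(im[cy-90:cy+90,cx-110:cx+110,::-1],None,fx=3,fy=3))
print('cap px',cap,cx-110,cy-90)
E
```

```text
a [ 0.4391 -0.3172] res 0.0003 tab excess 0.013 r 0.071 ang -54 px [318. 197.] [403 189] n 426
d [ 0.4693 -0.0962] res 0.0094 tab excess 0.017 r 0.029 ang 125 px [122.  52.] [41 45] n 370
taba [ 0.4933 -0.3581]
taba [ 0.4785 -0.3728]
taba [ 0.4732 -0.3682]
taba [ 0.4898 -0.3511]
b [0.4649 0.1209] res 0.0002 tab excess 0.004 r 0.063 ang 137 px [482. 229.] [431 267] n 357
comp 3 [  219    44   197   201 20723]
mat ((0.45187896490097046, 0.2945185899734497), (0.1588488072156906, 0.1582106500864029), 70.58985900878906)
V cap [72. 65. 65. 66. 73. 77. 77. 79. 80. 80. 75. 74. 67. 62. 60. 62.] [150   3  77]
cap px [316.43878238 201.9017195 ] 206 111
```

View pics/cap.png

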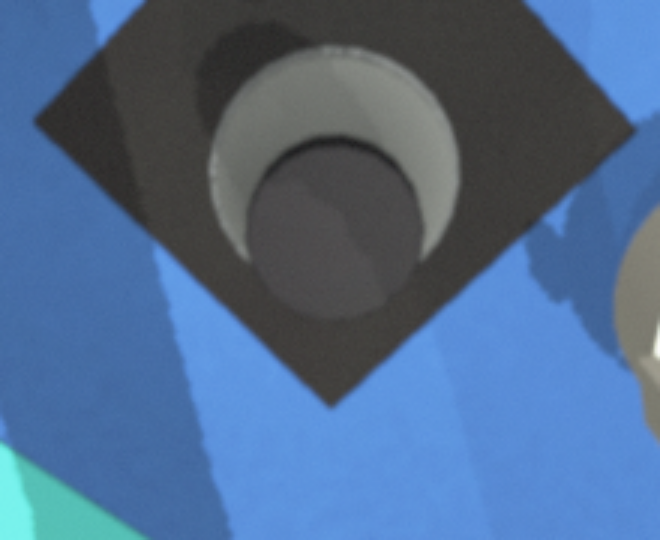

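The cap's disc is at crop (335,231), which is picture (317.7,188). It is 58.7 px across, as 52 mm should be at that range.

```bash
python3 -c "
from h import *
s=status.state();K,T=cam('wrist',s);print(s['position'],ray(K,T,(317.7,188),.113))
print(ray(K,T,(206+335/3,111+ (45+ 250)/2/3 ),.003))"
```

```text
[0.42580794 0.28027182 0.30060925] [0.43780491 0.28482193 0.113     ]
[0.44538948 0.28825529 0.003     ]
```

```bash
python3 -m inch '{"linear":[[0.012,0.003,0],[0,0,-0.023],[0,0,-0.023],[0,0,-0.023],[0,0,-0.023],[0,0,-0.023],[0,0,-0.023],[0,0,-0.023],[0,0,-0.023],[0,0,-0.023],[0,0,-0.021],[0,0,0],[0,0,0],[0,0,0],[0,0,0],[0,0,0],[0,0,0],[0,0,0],[0,0,0]],"turn":[[0,0,0],[0,0,0],[0,0,0],[0,0,0],[0,0,0],[0,0,0],[0,0,0],[0,0,0],[0,0,0],[0,0,0],[0,0,0],[0,0,0],[0,0,0],[0,0,0],[0,0,0],[0,0,0],[0,0,0],[0,0,0],[0,0,0]],"claw":[-1,-1,-1,-1,-1,-1,-1,-1,-1,-1,-1,-1,1,1,1,1,1,1,1]}'
```

```text
clock: 4.75
position: [0.4384, 0.286, 0.0752]
tool_rot: [[0.895, 0.445, 0.003], [0.445, -0.895, 0.002], [0.004, 0.0, -1.0]]
contact_force: [-0.0, 1.4, 5.6]
grip_width: 0.0506
grasp_force: 62.6
```

```bash
python3 -m inch '{"linear":[[0,0,0.015],[0,0,0.025],[0,0,0.03],[0,0,0.03],[0,0,0.03],[0,0,0.02],[0.005,-0.0238,0],[0.005,-0.0238,0],[0.005,-0.0238,0],[0.005,-0.0238,0],[0.005,-0.0238,0],[0.005,-0.0238,0],[0.005,-0.0238,0],[0.005,-0.0238,0],[0.005,-0.0238,0],[0.005,-0.0238,0],[0.005,-0.0238,0],[0.005,-0.0238,0]],"turn":[[0,0,0],[0,0,0],[0,0,0],[0,0,0],[0,0,0],[0,0,0],[0,0,0],[0,0,0],[0,0,0],[0,0,0],[0,0,0],[0,0,0],[0,0,0],[0,0,0],[0,0,0],[0,0,0],[0,0,0],[0,0,0]],"claw":[1,1,1,1,1,1,1,1,1,1,1,1,1,1,1,1,1,1]}'
python3 -m inch '{"linear":[[-0.0144,-0.0263,0],[-0.0144,-0.0263,0],[-0.0144,-0.0263,0],[-0.0144,-0.0263,0],[-0.0144,-0.0263,0],[-0.0144,-0.0263,0],[-0.0144,-0.0263,0],[-0.0144,-0.0263,0],[-0.0144,-0.0263,0],[-0.0144,-0.0263,0],[-0.0144,-0.0263,0],[-0.0144,-0.0263,0],[-0.0144,-0.0263,0],[-0.0144,-0.0263,0],[-0.0144,-0.0263,0],[-0.0144,-0.0263,0],[0,0,0],[0,0,0]],"turn":[[0,0,0],[0,0,0],[0,0,0],[0,0,0],[0,0,0],[0,0,0],[0,0,0],[0,0,0],[0,0,0],[0,0,0],[0,0,0],[0,0,0],[0,0,0],[0,0,0],[0,0,0],[0,0,0],[0,0,0],[0,0,0]],"claw":[1,1,1,1,1,1,1,1,1,1,1,1,1,1,1,1,1,1]}'
```

```text
clock: 6.25
position: [0.496, -0.0024, 0.2225]
tool_rot: [[0.896, 0.445, -0.002], [0.445, -0.896, -0.001], [-0.002, -0.0, -1.0]]
contact_force: [-0.2, 0.3, -1.2]
grip_width: 0.051
grasp_force: 63.3
clock: 7.75
position: [0.2641, -0.4227, 0.2225]
tool_rot: [[0.898, 0.44, -0.002], [0.44, -0.898, 0.001], [-0.001, -0.002, -1.0]]
contact_force: [0.5, -0.4, -2.6]
grip_width: 0.0507
grasp_force: 63.4
```

```bash
python3 -m inch '{"linear":[[0,0,-0.03],[0,0,-0.03],[0,0,-0.03],[0,0,-0.025],[0,0,-0.015],[0,0,-0.01],[0,0,-0.005],[0,0,-0.003],[0,0,0]],"turn":[[0,0,0],[0,0,0],[0,0,0],[0,0,0],[0,0,0],[0,0,0],[0,0,0],[0,0,0],[0,0,0]],"claw":[1,1,1,1,1,1,1,1,1]}'
```

```text
clock: 8.5
position: [0.2672, -0.4215, 0.0755]
tool_rot: [[0.895, 0.445, 0.0], [0.445, -0.895, -0.0], [0.0, 0.0, -1.0]]
contact_force: [0.1, 0.5, -2.1]
grip_width: 0.0508
grasp_force: 63.4
```

```bash
python3 -m inch '{"linear":[[0,0,-0.002],[0,0,-0.002],[0,0,0],[0,0,0],[0,0,0],[0,0,0],[0,0,0.02],[0,0,0.04],[0,0,0.04],[0,0,0.04],[0,0,0.04],[0,0,0.04],[0,0,0]],"turn":[[0,0,0],[0,0,0],[0,0,0],[0,0,0],[0,0,0],[0,0,0],[0,0,0],[0,0,0],[0,0,0],[0,0,0],[0,0,0],[0,0,0],[0,0,0]],"claw":[1,1,1,-1,-1,-1,-1,-1,-1,-1,-1,-1,-1]}'
python3 - <<'E'
from h import *
im,s=snap('scene','s2'); K,T=cam('scene')
# jar check by wrist
im,s=snap('wrist','w3')
E
```

```text
clock: 9.58
position: [0.27, -0.4263, 0.3016]
tool_rot: [[0.896, 0.444, 0.011], [0.445, -0.896, -0.015], [0.003, 0.019, -1.0]]
contact_force: [1.1, -0.3, 1.2]
grip_width: 0.0854
grasp_force: 0.0
```

View pics/s2.png

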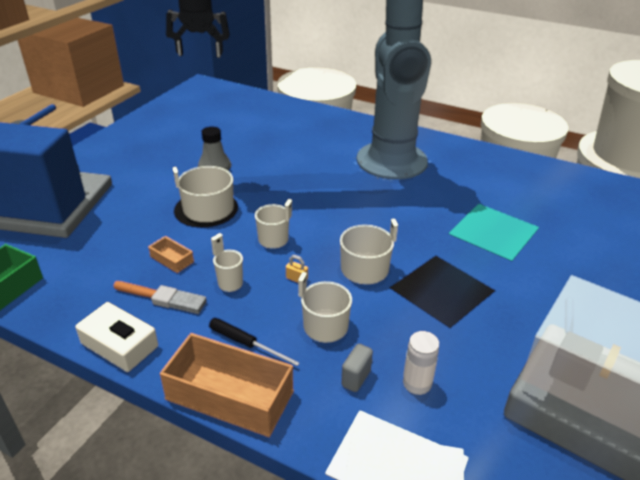

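The jar stands upright on bare bench behind tub_a (cap at (211,134)), and the square mat is clear. Next I position over tub_a's tab.

```bash
python3 -m inch '{"linear":[[0.027,0.007,0],[0.027,0.007,0],[0.027,0.007,0],[0.027,0.007,0],[0.027,0.007,0],[0.027,0.007,0],[0.027,0.007,0],[0.027,0.007,0],[0,0,-0.03],[0,0,-0.03],[0,0,0],[0,0,0]],"turn":[[0,0,5.5],[0,0,5.5],[0,0,5.5],[0,0,0],[0,0,0],[0,0,0],[0,0,0],[0,0,0],[0,0,0],[0,0,0],[0,0,0],[0,0,0]],"claw":[-1,-1,-1,-1,-1,-1,-1,-1,-1,-1,-1,-1]}'
python3 - <<'E'
from h import *
im,s=snap('wrist','w4'); K,T=cam('wrist',s); o=tubs(im,K,T,dict(a=(.439,-.317,.003)))
t=proj(K,T,[.4845,-.3658,.125]); print('tab expected px',t)
x,y=t.astype(int); cv2.imwrite('pics/t4.png',cv2.resize(im[y-90:y+90,x-120:x+120,::-1],None,fx=3,fy=3)); print('org',x-120,y-90)
E
```

```text
clock: 10.68
position: [0.48, -0.3641, 0.2273]
tool_rot: [[0.733, 0.681, -0.007], [0.681, -0.733, 0.005], [-0.002, -0.009, -1.0]]
contact_force: [-0.5, -0.1, 0.4]
grip_width: 0.0853
grasp_force: 0.0
a [ 0.4397 -0.3172] res 0.0002 tab excess 0.001 r 0.063 ang -56 px [236. 213.] [319 244] n 512
tab expected px [324.50658945 230.8428609 ]
org 204 140
```

View pics/t4.png

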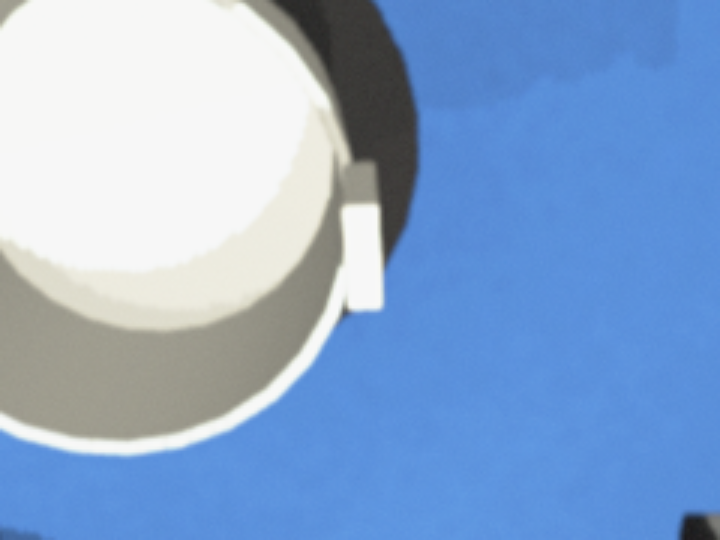

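```bash
cat >> h.py <<'E'
def tabtop(im,K,T,k,z0,near,thr=(200,215,230,185,170)):
    """bright 24x8 mm patch at tab-top height: centre and azimuth of its thin (radial) axis"""
    z=H[k]+.042+z0; h=cv2.cvtColor(im,cv2.COLOR_RGB2HSV); best=[]
    for t in thr:
        m=((h[...,2]>t)&(h[...,1]<60)).astype(np.uint8)
        for cn in cv2.findContours(m,cv2.RETR_LIST,cv2.CHAIN_APPROX_NONE)[0]:
            if len(cn)<20: continue
            P=np.array([ray(K,T,p,z)[:2] for p in cn[:,0]])
            if np.linalg.norm(P.mean(0)-near)>.05: continue
            (c,(w,l),a)=cv2.minAreaRect((P*1000).astype(np.float32))
            if w>l: ax=a
            else: ax=a+90
            L,S=max(w,l),min(w,l); best.append((abs(L-24)+abs(S-8),np.array(c)/1000,(ax+90)%180,L,S,t))
    best.sort(key=lambda b:b[0])
    for b in best[:2]: print('tab',k,b[1].round(4),'radial az %.1f (mod180) size %.1fx%.1f thr %d'%b[2:])
E
python3 - <<'E'
from h import *
s=status.state(); K,T=cam('wrist',s); im=cv2.imread('pics/w4.png')[:,:,::-1].copy()
print(s['position'],ray(K,T,(325,225.7),.125)); tabtop(im,K,T,'a',.003,(.4845,-.3658))
E
```

```text
[ 0.48142411 -0.3653564   0.22992117] [ 0.48859773 -0.36582424  0.125     ]
```

```bash
sed -i 's/astype(np.uint8)\n        for/&/; s/m=((h\[...,2\]>t)&(h\[...,1\]<60)).astype(np.uint8)/m=cv2.morphologyEx(((h[...,2]>t)\&(h[...,1]<60)).astype(np.uint8),cv2.MORPH_OPEN,np.ones((6,6)))/' h.py
python3 - <<'E'
from h import *
s=status.state(); K,T=cam('wrist',s); im=cv2.imread('pics/w4.png')[:,:,::-1].copy()
tabtop(im,K,T,'a',.003,(.4845,-.3658))
E
python3 -m inch '{"linear":[[0.006,0,0],[0,0,-0.03],[0,0,-0.03],[0,0,-0.03],[0,0,-0.03],[0,0,-0.02],[0,0,0],[0,0,0],[0,0,0],[0,0,0],[0,0,0],[0,0,0],[0,0,0],[0,0,0],[0,0,0]],"turn":[[0,0,0],[0,0,0],[0,0,0],[0,0,0],[0,0,0],[0,0,0],[0,0,0],[0,0,0],[0,0,0],[0,0,0],[0,0,0],[0,0,0],[0,0,0],[0,0,0],[0,0,0]],"claw":[-1,-1,-1,-1,-1,-1,0,0.5,1,1,1,1,1,1,1]}'
```

```text
tab a [ 0.4877 -0.3659] radial az 133.0 (mod180) size 22.9x9.4 thr 230
tab a [ 0.4879 -0.3656] radial az 133.0 (mod180) size 23.6x10.7 thr 215
clock: 11.98
position: [0.4888, -0.3655, 0.0933]
tool_rot: [[0.732, 0.681, -0.0], [0.681, -0.732, 0.0], [-0.0, -0.0, -1.0]]
contact_force: [-2.1, 1.4, 7.6]
grip_width: 0.0073
grasp_force: 58.3
```

```bash
python3 -m inch '{"linear":[[0,0,0.01],[0,0,0.02],[0,0,0.03],[0,0,0.03],[0,0,0.03],[0,0,0.03],[0,0.015,0],[0,0.025,0],[0,0.025,0],[0,0.025,0],[0,0.025,0],[0,0.025,0],[0,0.025,0],[0,0.025,0],[0,0.025,0],[0,0.025,0],[0,0.025,0],[0,0.025,0],[0,0.025,0],[0,0.025,0]],"turn":[[0,0,0],[0,0,0],[0,0,0],[0,0,0],[0,0,0],[0,0,0],[0,0,0],[0,0,0],[0,0,0],[0,0,0],[0,0,0],[0,0,0],[0,0,0],[0,0,0],[0,0,0],[0,0,0],[0,0,0],[0,0,0],[0,0,0],[0,0,0]],"claw":[1,1,1,1,1,1,1,1,1,1,1,1,1,1,1,1,1,1,1,1]}'
python3 -m inch '{"linear":[[0,0.025,0],[0,0.025,0],[0,0.025,0],[0.002,0.025,0],[0.002,0.025,0],[0.002,0.025,0],[0.002,0.025,0],[0,0.025,0],[0,0.025,0],[0,0.025,0],[0,0.02,0],[0,0,0],[0,0,0]],"turn":[[0,0,0],[0,0,0],[0,0,0],[0,0,0],[0,0,0],[0,0,0],[0,0,0],[0,0,0],[0,0,0],[0,0,0],[0,0,0],[0,0,0],[0,0,0]],"claw":[1,1,1,1,1,1,1,1,1,1,1,1,1]}'
```

```text
clock: 13.65
position: [0.4881, -0.0243, 0.2414]
tool_rot: [[0.732, 0.681, 0.0], [0.681, -0.732, -0.001], [-0.0, 0.001, -1.0]]
contact_force: [0.7, -0.1, -0.8]
grip_width: 0.007
grasp_force: 58.7
clock: 14.73
position: [0.4957, 0.2461, 0.2413]
tool_rot: [[0.73, 0.684, -0.0], [0.684, -0.73, 0.0], [0.0, -0.0, -1.0]]
contact_force: [0.4, -1.2, -1.7]
grip_width: 0.0073
grasp_force: 58.7
```

```bash
python3 -m inch '{"linear":[[0.0015,0,-0.03],[0,0,-0.03],[0,0,-0.03],[0,0,-0.025],[0,0,-0.015],[0,0,-0.01],[0,0,-0.005],[0,0,-0.003],[0,0,0],[0,0,0]],"turn":[[0,0,0],[0,0,0],[0,0,0],[0,0,0],[0,0,0],[0,0,0],[0,0,0],[0,0,0],[0,0,0],[0,0,0]],"claw":[1,1,1,1,1,1,1,1,1,1]}'
python3 -m inch '{"linear":[[0,0,-0.001],[0,0,0],[0,0,0],[0,0,0],[0,0,0],[0,0,0.02],[0,0,0.04],[0,0,0.04],[0,0,0.04],[-0.02,0,0],[-0.02,0,0],[0,0,0],[0,0,0]],"turn":[[0,0,0],[0,0,0],[0,0,0],[0,0,0],[0,0,0],[0,0,0],[0,0,0],[0,0,0],[0,0,0],[0,0,0],[0,0,0],[0,0,0],[0,0,0]],"claw":[1,0,-0.2,-0.2,-0.2,-0.2,-0.2,-0.2,-0.2,-1,-1,-1,-1]}'
python3 - <<'E'
from h import *
im,s=snap('wrist','w5'); K,T=cam('wrist',s); tubs(im,K,T,dict(a=(.452,.2945,.003))); tabtop(im,K,T,'a',.003,(.497,.246)); snap('scene','s5')
E
```

```text
clock: 15.57
position: [0.4994, 0.2448, 0.0945]
tool_rot: [[0.733, 0.68, 0.003], [0.68, -0.733, 0.001], [0.003, 0.001, -1.0]]
contact_force: [-0.1, -0.4, -1.3]
grip_width: 0.007
grasp_force: 58.6
clock: 16.65
position: [0.4574, 0.2447, 0.2326]
tool_rot: [[0.731, 0.682, 0.001], [0.682, -0.731, -0.001], [0.0, 0.001, -1.0]]
contact_force: [0.0, 0.1, -0.4]
grip_width: 0.0855
grasp_force: 0.0
a [0.4544 0.2938] res 0.0002 tab excess 0.001 r 0.050 ang -136 px [263. 176.] [262 257] n 528
tab a [0.4988 0.2442] radial az 134.8 (mod180) size 21.9x7.2 thr 170
tab a [0.4944 0.2399] radial az 133.0 (mod180) size 9.3x7.3 thr 185
```

```bash
python3 -m inch '{"linear":[[0,0,0.035],[0.0048,-0.0294,0.035],[0.0048,-0.0294,0],[0.0048,-0.0294,0],[0.0048,-0.0294,0],[0.0048,-0.0294,0],[0.0048,-0.0294,0],[0.0048,-0.0294,0],[0.0048,-0.0294,0],[0.0048,-0.0294,0]],"turn":[[0,0,0],[0,0,0],[0,0,0],[0,0,0],[0,0,0],[0,0,0],[0,0,0],[0,0,0],[0,0,0],[0,0,0]],"claw":[-1,-1,-1,-1,-1,-1,-1,-1,-1,-1]}' | head -2
python3 -m inch '{"linear":[[-0.0136,-0.0318,0],[-0.0136,-0.0318,0],[-0.0136,-0.0318,0],[-0.0136,-0.0318,0],[-0.0136,-0.0318,0],[-0.0136,-0.0318,0],[-0.0136,-0.0318,0],[-0.0136,-0.0318,0],[-0.0136,-0.0318,0],[-0.0136,-0.0318,0],[-0.0136,-0.0318,0],[0,0,0],[0,0,0]],"turn":[[0,0,0],[0,0,0],[0,0,0],[0,0,0],[0,0,0],[0,0,0],[0,0,0],[0,0,0],[0,0,0],[0,0,0],[0,0,0],[0,0,0],[0,0,0]],"claw":[-1,-1,-1,-1,-1,-1,-1,-1,-1,-1,-1,-1,-1]}' | head -2
python3 - <<'E'
from h import *
im,s=snap('wrist','w6'); K,T=cam('wrist',s); hsv=cv2.cvtColor(im,cv2.COLOR_RGB2HSV)
dk=((hsv[...,1]<120)&(hsv[...,2]<130)).astype(np.uint8); dk=cv2.morphologyEx(dk,cv2.MORPH_OPEN,np.ones((5,5)))
_,L,st,ce=cv2.connectedComponentsWithStats(dk)
for i in range(1,len(st)):
    if st[i,4]>1500:
        cn=max(cv2.findContours((L==i).astype(np.uint8),0,1)[0],key=cv2.contourArea); 
        for z in(.003,.11):
            P=np.array([ray(K,T,p,z)[:2]*1000 for p in cn[:,0]]).astype(np.float32); print(i,st[i],z,cv2.minEnclosingCircle(P))
E
```

```text
clock: 17.58
position: [0.5016, -0.0197, 0.2986]
clock: 18.67
position: [0.3494, -0.3704, 0.2983]
1 [  268     0   151   158 19140] 0.003 ((443.52471923828125, -320.7633056640625), 78.90518951416016)
1 [  268     0   151   158 19140] 0.11 ((435.34747314453125, -319.3787536621094), 59.589820861816406)
2 [ 532   79  108  163 2485] 0.003 ((561.811279296875, -578.368896484375), 97.13158416748047)
2 [ 532   79  108  163 2485] 0.11 ((524.6784057617188, -513.9243774414062), 73.35447692871094)
5 [ 267  240   56   85 3834] 0.003 ((229.78555297851562, -430.3507080078125), 60.268035888671875)
5 [ 267  240   56   85 3834] 0.11 ((273.9302062988281, -402.1399841308594), 45.51487350463867)
6 [    0   312   640   168 47726] 0.003 ((17.919662475585938, -678.4757690429688), 479.274169921875)
6 [    0   312   640   168 47726] 0.11 ((113.92758178710938, -589.5257568359375), 361.9512634277344)
```

View pics/w6.png

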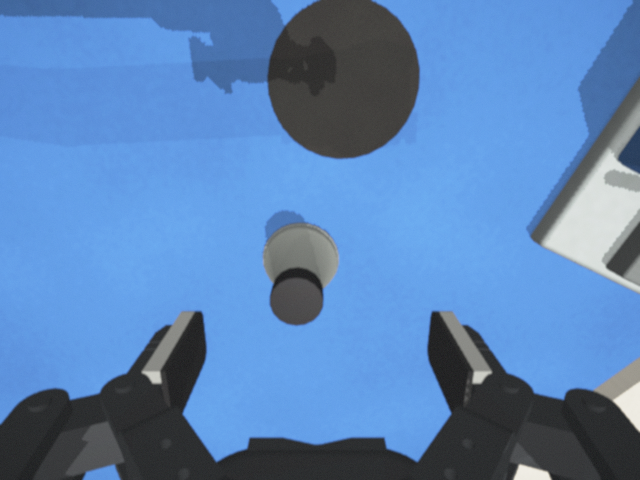

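The round mat is centred at about (344,77) and the jar cap at (297,298).

```bash
python3 -c "
from h import *
s=status.state();K,T=cam('wrist',s);print(s['position'],ray(K,T,(297,298),.110))"
```

```text
[ 0.35092363 -0.36821773  0.29832258] [ 0.27031259 -0.41720952  0.11      ]
```

```bash
python3 -m inch '{"linear":[[-0.027,-0.017,0],[-0.027,-0.017,0],[-0.027,-0.017,0],[0,0,-0.025],[0,0,-0.025],[0,0,-0.025],[0,0,-0.025],[0,0,-0.025],[0,0,-0.025],[0,0,-0.025],[0,0,-0.025],[0,0,-0.025],[0,0,0],[0,0,0],[0,0,0],[0,0,0],[0,0,0],[0,0,0],[0,0,0]],"turn":[[0,0,0],[0,0,0],[0,0,0],[0,0,0],[0,0,0],[0,0,0],[0,0,0],[0,0,0],[0,0,0],[0,0,0],[0,0,0],[0,0,0],[0,0,0],[0,0,0],[0,0,0],[0,0,0],[0,0,0],[0,0,0],[0,0,0]],"claw":[-1,-1,-1,-1,-1,-1,-1,-1,-1,-1,-1,-1,-1,1,1,1,1,1,1]}'
```

```text
clock: 20.3
position: [0.2712, -0.4188, 0.076]
tool_rot: [[0.732, 0.681, 0.002], [0.681, -0.732, -0.001], [0.0, 0.002, -1.0]]
contact_force: [-1.0, 2.2, 6.8]
grip_width: 0.0507
grasp_force: 61.8
```

```bash
python3 -m inch '{"linear":[[0,0,0.01],[0,0,0.02],[0,0,0.03],[0.0216,0.0122,0],[0.0216,0.0122,0],[0.0216,0.0122,0],[0.0216,0.0122,0],[0.0216,0.0122,0],[0.0216,0.0122,0],[0.0216,0.0122,0],[0.0216,0.0122,0],[0,0,0],[0,0,-0.025],[0,0,-0.015],[0,0,-0.01],[0,0,-0.003],[0,0,0],[0,0,0]],"turn":[[0,0,0],[0,0,0],[0,0,0],[0,0,0],[0,0,0],[0,0,0],[0,0,0],[0,0,0],[0,0,0],[0,0,0],[0,0,0],[0,0,0],[0,0,0],[0,0,0],[0,0,0],[0,0,0],[0,0,0],[0,0,0]],"claw":[1,1,1,1,1,1,1,1,1,1,1,1,1,1,1,1,1,1]}'
```

```text
clock: 21.8
position: [0.4435, -0.3213, 0.0818]
tool_rot: [[0.733, 0.68, 0.001], [0.68, -0.733, -0.001], [0.0, 0.002, -1.0]]
contact_force: [-0.5, 0.4, -2.0]
grip_width: 0.0505
grasp_force: 63.6
```

```bash
python3 -m inch '{"linear":[[0,0,-0.002],[0,0,-0.001],[0,0,0],[0,0,0],[0,0,0],[0,0,0],[0,0,0.02],[0,0,0.04],[0,0,0.04],[0,0,0.04],[0,0,0.04],[0,0,0.02],[0,0,0],[0,0,0]],"turn":[[0,0,0],[0,0,0],[0,0,0],[0,0,0],[0,0,0],[0,0,0],[0,0,0],[0,0,0],[0,0,0],[0,0,0],[0,0,0],[0,0,0],[0,0,0],[0,0,0]],"claw":[1,1,1,-1,-1,-1,-1,-1,-1,-1,-1,-1,-1,-1]}' | head -2
python3 -c "
from h import *
snap('wrist','w7'); print(status.state()['position'])"
python3 -m inch '{"linear":[[0.0036,0.032,0],[0.0036,0.032,0],[0.0036,0.032,0],[0.0036,0.032,0],[0.0036,0.032,0],[0.0036,0.032,0],[0.0036,0.032,0],[0.0036,0.032,0],[0.0036,0.032,0],[0.0036,0.032,0],[-0.01,0.032,-0.01],[-0.01,0.032,-0.01],[-0.01,0.032,-0.01],[-0.01,0.032,-0.01],[-0.01,0.032,-0.01],[0,0,0],[0,0,0]],"turn":[[0,0,0],[0,0,0],[0,0,0],[0,0,0],[0,0,0],[0,0,0],[0,0,0],[0,0,0],[0,0,0],[0,0,0],[0,0,0],[0,0,0],[0,0,0],[0,0,0],[0,0,0],[0,0,0],[0,0,0]],"claw":[-1,-1,-1,-1,-1,-1,-1,-1,-1,-1,-1,-1,-1,-1,-1,-1,-1]}' | head -3
python3 - <<'E'
from h import *
im,s=snap('wrist','w8'); K,T=cam('wrist',s); print(s['position']); tubs(im,K,T,dict(b=(.465,.121,0),a=(.454,.294,.003))); tabtop(im,K,T,'b',0,(.4258,.163))
a=cv2.imread('pics/w7.png');b=cv2.imread('pics/w8.png');cv2.imwrite('pics/w78.png',cv2.resize(np.hstack([a,b]),(800,300),interpolation=cv2.INTER_AREA))
E
```

```text
clock: 22.97
position: [0.4441, -0.3213, 0.2801]
[ 0.44291976 -0.3205356   0.27792956]
clock: 24.43
position: [0.4261, 0.1608, 0.2252]
tool_rot: [[0.728, 0.685, -0.006], [0.685, -0.728, -0.001], [-0.005, -0.003, -1.0]]
[0.42607958 0.16080376 0.22521015]
b [0.4648 0.1209] res 0.0002 tab excess 0.009 r 0.061 ang 140 px [390. 213.] [309 240] n 440
a [0.4481 0.2844] res 0.0068 tab excess 0.009 r 0.053 ang 109 px [200.  55.] [95 24] n 600
tab b [0.43   0.1646] radial az 133.3 (mod180) size 22.9x9.4 thr 215
tab b [0.43   0.1646] radial az 133.3 (mod180) size 24.3x10.8 thr 170
```

View pics/w78.png

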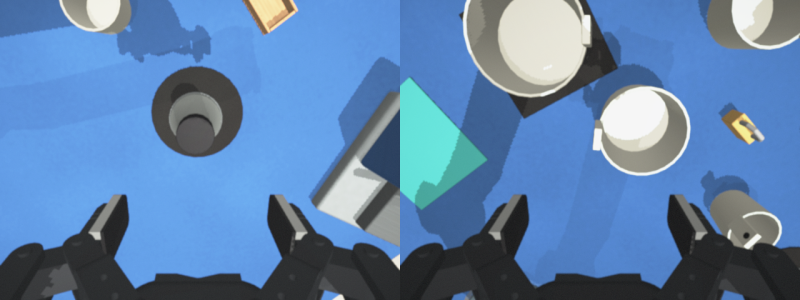

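Left: the jar stands in the middle of the round mat. Right: b has its rim at (645,130) and its tab at (598,136), and tub_a is on the square mat. Grasping b.

```bash
python3 -m inch '{"linear":[[0.003,0.003,0],[0,0,-0.03],[0,0,-0.03],[0,0,-0.03],[0,0,-0.03],[0,0,-0.02],[0,0,0],[0,0,0],[0,0,0],[0,0,0],[0,0,0],[0,0,0],[0,0,0],[0,0,0],[0,0,0]],"turn":[[0,0,0],[0,0,0],[0,0,0],[0,0,0],[0,0,0],[0,0,0],[0,0,0],[0,0,0],[0,0,0],[0,0,0],[0,0,0],[0,0,0],[0,0,0],[0,0,0],[0,0,0]],"claw":[-1,-1,-1,-1,-1,-1,0,0.5,1,1,1,1,1,1,1]}'
```

```text
clock: 25.73
position: [0.4332, 0.1629, 0.0894]
tool_rot: [[0.732, 0.681, 0.002], [0.681, -0.732, 0.0], [0.002, 0.001, -1.0]]
contact_force: [-0.7, -1.6, 6.0]
grip_width: 0.0071
grasp_force: 62.5
```

```bash
python3 -m inch '{"linear":[[0,0,0.01],[0,0,0.02],[0,0,0.03],[0,0,0.03],[0,0,0.03],[0,0,0.03],[-0.0022,0.0216,0],[-0.0022,0.0216,0],[-0.0022,0.0216,0],[-0.0022,0.0216,0],[-0.0022,0.0216,0],[-0.0022,0.0216,0],[-0.0022,0.0216,0],[-0.0022,0.0216,0],[0,0,0],[0,0,0]],"turn":[[0,0,0],[0,0,0],[0,0,0],[0,0,0],[0,0,0],[0,0,0],[0,0,0],[0,0,0],[0,0,0],[0,0,0],[0,0,0],[0,0,0],[0,0,0],[0,0,0],[0,0,0],[0,0,0]],"claw":[1,1,1,1,1,1,1,1,1,1,1,1,1,1,1,1]}'
python3 - <<'E'
from h import *
im,s=snap('wrist','w9'); K,T=cam('wrist',s); p=s['position']; print(p); tubs(im,K,T,dict(b=(p[0]+.039,p[1]-.042,p[2]-.0894)))
cv2.imwrite('pics/w9s.png',cv2.resize(im[:,:,::-1],(400,300)))
E
```

```text
clock: 27.07
position: [0.4133, 0.3365, 0.2382]
tool_rot: [[0.73, 0.683, -0.001], [0.683, -0.73, 0.0], [-0.0, -0.001, -1.0]]
contact_force: [1.1, -1.0, -1.4]
grip_width: 0.0071
grasp_force: 61.4
[0.41329488 0.33649779 0.23819764]
b [0.4543 0.2974] res 0.0081 tab excess 0.023 r 0.062 ang 147 px [446. 300.] [306 387] n 1199
```

View pics/w9s.png

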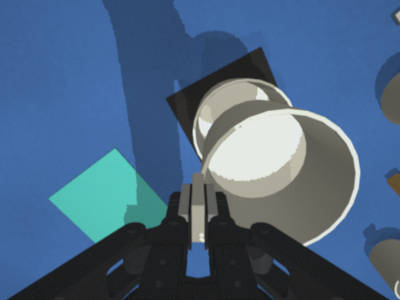

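```bash
python3 -m inch '{"linear":[[0.002,-0.001,-0.02],[0,0,-0.03],[0,0,-0.03],[0,0,-0.02],[0,0,-0.015],[0,0,-0.01],[0,0,-0.01],[0,0,-0.005],[0,0,0],[0,0,0]],"turn":[[0,0,0],[0,0,0],[0,0,0],[0,0,0],[0,0,0],[0,0,0],[0,0,0],[0,0,0],[0,0,0],[0,0,0]],"claw":[1,1,1,1,1,1,1,1,1,1]}'
```

```text
clock: 27.95
position: [0.4169, 0.3339, 0.0984]
tool_rot: [[0.733, 0.68, 0.001], [0.68, -0.733, -0.0], [0.0, 0.0, -1.0]]
contact_force: [0.8, -0.0, -0.8]
grip_width: 0.0068
grasp_force: 61.4
```

```bash
python3 -m inch '{"linear":[[0,0,-0.002],[0,0,0],[0,0,0],[0,0,0],[0,0,0],[0,0,0.01],[0,0,0.03],[0,0,0.04],[0,0,0.04],[0,0,0.03],[0.015,-0.015,0.03],[0.015,-0.015,0],[0,0,0],[0,0,0]],"turn":[[0,0,0],[0,0,0],[0,0,0],[0,0,0],[0,0,0],[0,0,0],[0,0,0],[0,0,0],[0,0,0],[0,0,0],[0,0,0],[0,0,0],[0,0,0],[0,0,0]],"claw":[1,0.3,0,0,0,0,0,0,0,0,-1,-1,-1,-1]}'
python3 - <<'E'
from h import *
im,s=snap('wrist','w10'); K,T=cam('wrist',s); print(s['position'])
tubs(im,K,T,dict(a=(.454,.294,.003),b=(.454,.294,.007)))
tabtop(im,K,T,'a',.003,(.499,.244)); tabtop(im,K,T,'b',.007,(.416,.335)); im2,_=snap('scene','s10')
a=cv2.resize(im,(400,300)); b=cv2.resize(im2[180:330,250:450],(400,300)); cv2.imwrite('pics/w10s.png',np.hstack([a,b])[:,:,::-1])
E
```

```text
clock: 29.12
position: [0.4476, 0.3029, 0.2769]
tool_rot: [[0.735, 0.678, 0.001], [0.678, -0.735, 0.0], [0.001, 0.001, -1.0]]
contact_force: [0.2, -0.1, -0.1]
grip_width: 0.0854
grasp_force: 0.0
[0.4475995  0.3028561  0.27690441]
a [0.4542 0.2931] res 0.0011 tab excess 0.019 r 0.071 ang -54 px [329. 203.] [420 227] n 474
b [0.4486 0.2847] res 0.0036 tab excess 0.023 r 0.067 ang -46 px [329. 203.] [420 227] n 474
tab a [0.4991 0.244 ] radial az 133.4 (mod180) size 23.6x8.1 thr 230
tab a [0.4994 0.2443] radial az 132.9 (mod180) size 24.4x8.3 thr 215
tab b [0.4164 0.3322] radial az 132.7 (mod180) size 24.3x7.9 thr 185
tab b [0.4162 0.3323] radial az 132.7 (mod180) size 24.3x8.6 thr 170
```

View pics/w10s.png

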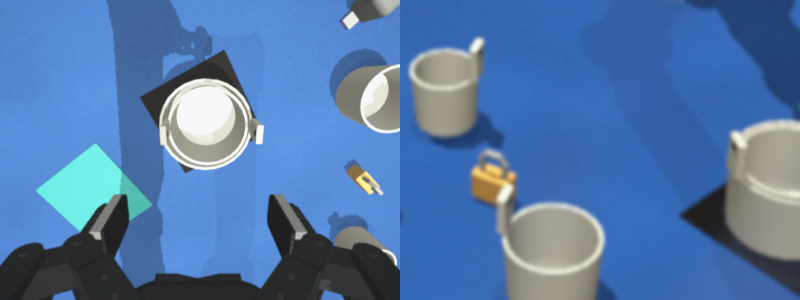

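b is home inside tub_a: both rims are concentric at (205,122), with the tabs opposite each other at (165,135) and (259,131). Next is c.

```bash
python3 -m inch '{"linear":[[0.022,-0.0227,0],[0.022,-0.0227,0],[0.022,-0.0227,0],[0.022,-0.0227,0],[0.022,-0.0227,0],[0.022,-0.0227,0],[0.022,-0.0227,0],[0.022,-0.0227,0],[0.022,-0.0227,-0.02],[0.022,-0.0227,-0.02],[0,0,0],[0,0,0],[0,0,0]],"turn":[[0,0,-5],[0,0,-5],[0,0,-5],[0,0,-5],[0,0,-5],[0,0,-5],[0,0,-5],[0,0,-5],[0,0,0],[0,0,0],[0,0,0],[0,0,0],[0,0,0]],"claw":[-1,-1,-1,-1,-1,-1,-1,-1,-1,-1,-1,-1,-1]}'
python3 - <<'E'
from h import *
im,s=snap('wrist','w11'); K,T=cam('wrist',s); print(s['position'])
tubs(im,K,T,dict(c=(.661,.123,0)))
tabtop(im,K,T,'c',0,(.668,.0755))
E
```

```text
clock: 30.3
position: [0.6653, 0.0794, 0.2348]
tool_rot: [[0.999, 0.053, -0.003], [0.053, -0.999, 0.002], [-0.003, -0.002, -1.0]]
contact_force: [-1.0, 1.3, -0.1]
grip_width: 0.0851
grasp_force: 0.0
[0.66529127 0.07935743 0.23479158]
c [0.6614 0.1224] res 0.0002 tab excess 0.010 r 0.053 ang -94 px [262. 213.] [330 237] n 363
tab c [0.6678 0.0745] radial az 93.1 (mod180) size 23.4x10.6 thr 215
tab c [0.6681 0.0748] radial az 93.1 (mod180) size 24.1x11.3 thr 200
```

```bash
python3 -m inch '{"linear":[[0.002,-0.003,0],[0,0,-0.03],[0,0,-0.03],[0,0,-0.03],[0,0,-0.03],[0,0,-0.031],[0,0,0],[0,0,0],[0,0,0],[0,0,0],[0,0,0],[0,0,0],[0,0,0],[0,0,0],[0,0,0]],"turn":[[0,0,2],[0,0,0],[0,0,0],[0,0,0],[0,0,0],[0,0,0],[0,0,0],[0,0,0],[0,0,0],[0,0,0],[0,0,0],[0,0,0],[0,0,0],[0,0,0],[0,0,0]],"claw":[-1,-1,-1,-1,-1,-1,0,0.5,1,1,1,1,1,1,1]}'
```

```text
clock: 31.6
position: [0.6699, 0.0747, 0.0874]
tool_rot: [[0.996, 0.085, 0.003], [0.085, -0.996, 0.001], [0.003, -0.001, -1.0]]
contact_force: [-1.2, -0.3, 6.1]
grip_width: 0.007
grasp_force: 61.1
```

```bash
python3 -m inch '{"linear":[[0,0,0.01],[0,0,0.02],[0,0,0.03],[0,0,0.03],[0,0,0.03],[0,0,0.035],[-0.0191,0.0153,0],[-0.0191,0.0153,0],[-0.0191,0.0153,0],[-0.0191,0.0153,0],[-0.0191,0.0153,0],[-0.0191,0.0153,0],[-0.0191,0.0153,0],[-0.0191,0.0153,0],[-0.0191,0.0153,0],[-0.0191,0.0153,0],[-0.0191,0.0153,0],[0,0,0],[0,0,0]],"turn":[[0,0,0],[0,0,0],[0,0,0],[0,0,0],[0,0,0],[0,0,0],[0,0,0],[0,0,0],[0,0,0],[0,0,0],[0,0,0],[0,0,0],[0,0,0],[0,0,0],[0,0,0],[0,0,0],[0,0,0],[0,0,0],[0,0,0]],"claw":[1,1,1,1,1,1,1,1,1,1,1,1,1,1,1,1,1,1,1]}'
```

```text
clock: 33.18
position: [0.4569, 0.2436, 0.2403]
tool_rot: [[0.996, 0.09, 0.0], [0.09, -0.996, -0.001], [0.0, 0.001, -1.0]]
contact_force: [1.3, 0.2, -0.2]
grip_width: 0.0068
grasp_force: 60.0
```

```bash
python3 -m inch '{"linear":[[0.003,-0.0005,-0.02],[0,0,-0.03],[0,0,-0.03],[0,0,-0.02],[0,0,-0.015],[0,0,-0.01],[0,0,-0.01],[0,0,-0.006],[0,0,0],[0,0,0]],"turn":[[0,0,0],[0,0,0],[0,0,0],[0,0,0],[0,0,0],[0,0,0],[0,0,0],[0,0,0],[0,0,0],[0,0,0]],"claw":[1,1,1,1,1,1,1,1,1,1]}'
```

```text
clock: 34.02
position: [0.4624, 0.2421, 0.0996]
tool_rot: [[0.996, 0.085, 0.002], [0.085, -0.996, 0.001], [0.002, -0.001, -1.0]]
contact_force: [0.4, -0.3, -0.7]
grip_width: 0.007
grasp_force: 60.0
```

```bash
python3 -m inch '{"linear":[[0,0,-0.001],[0,0,0],[0,0,0],[0,0,0],[0,0,0],[0,0,0.01],[0,0,0.03],[0,0,0.04],[0,0,0.04],[0,0,0.03],[0,0,0.03],[0,0,0],[0,0,0]],"turn":[[0,0,0],[0,0,0],[0,0,0],[0,0,0],[0,0,0],[0,0,0],[0,0,0],[0,0,0],[0,0,0],[0,0,0],[0,0,0],[0,0,0],[0,0,0]],"claw":[1,0.3,0,0,0,0,0,0,0,0,-1,-1,-1]}' | head -2
python3 - <<'E'
from h import *
im,s=snap('wrist','w12'); K,T=cam('wrist',s); print(s['position'])
tabtop(im,K,T,'a',.003,(.499,.244)); tabtop(im,K,T,'b',.007,(.416,.332)); tabtop(im,K,T,'c',.011,(.461,.243))
E
python3 -m inch '{"linear":[[0,-0.03,0],[0,-0.03,0],[0,-0.03,0],[0,-0.03,0],[0,-0.03,0],[0,-0.03,0],[0,-0.03,0],[0,-0.03,0],[0,-0.03,-0.02],[0,-0.03,-0.02],[0,0,0],[0,0,0],[0,0,0]],"turn":[[0,0,5],[0,0,5],[0,0,5],[0,0,0],[0,0,0],[0,0,0],[0,0,0],[0,0,0],[0,0,0],[0,0,0],[0,0,0],[0,0,0],[0,0,0]],"claw":[-1,-1,-1,-1,-1,-1,-1,-1,-1,-1,-1,-1,-1]}'|head -3
python3 - <<'E'
from h import *
im,s=snap('wrist','w13'); K,T=cam('wrist',s); print(s['position'])
tubs(im,K,T,dict(d=(.465,-.104,0))); tabtop(im,K,T,'d',0,(.4555,-.065))
a=cv2.imread('pics/w12.png');cv2.imwrite('pics/w123.png',cv2.resize(np.hstack([a,im[:,:,::-1]]),(800,300),interpolation=cv2.INTER_AREA))
E
```

```text
clock: 35.1
position: [0.4628, 0.2431, 0.2814]
[0.46275477 0.24305638 0.28136943]
tab a [0.4598 0.2414] radial az 86.7 (mod180) size 24.8x10.7 thr 230
tab a [0.4601 0.2414] radial az 87.9 (mod180) size 25.6x12.0 thr 215
tab b [0.4156 0.3321] radial az 132.8 (mod180) size 23.9x8.7 thr 185
tab b [0.4159 0.3322] radial az 132.6 (mod180) size 23.2x7.9 thr 200
tab c [0.4604 0.2414] radial az 86.7 (mod180) size 24.6x10.6 thr 230
tab c [0.4607 0.2414] radial az 87.9 (mod180) size 25.4x11.9 thr 215
clock: 36.23
position: [0.4603, -0.0575, 0.2366]
tool_rot: [[0.94, 0.34, -0.003], [0.34, -0.94, 0.001], [-0.003, -0.002, -1.0]]
[ 0.46033954 -0.0575061   0.23661353]
d [ 0.4701 -0.1108] res 0.0002 tab excess 0.008 r 0.045 ang 114 px [372. 222.] [329 240] n 289
tab d [ 0.4495 -0.1117] radial az 20.0 (mod180) size 10.5x4.0 thr 200
tab d [ 0.4495 -0.1117] radial az 20.0 (mod180) size 10.5x4.0 thr 185
```

View pics/w123.png

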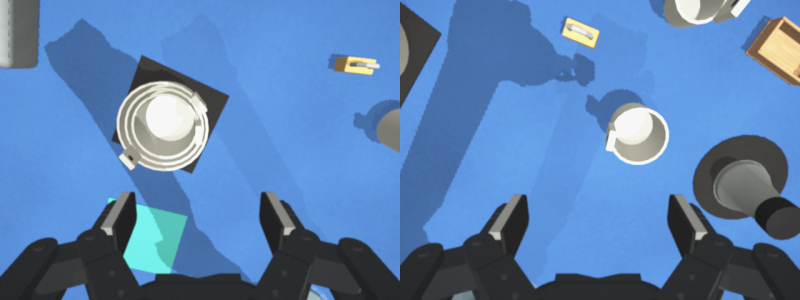

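Left: a, b and c are nested with the tabs apart. Right: d has its rim at (640,135) and its tab at the left edge near (611,137).

```bash
cat >> h.py <<'E'
def tabedge(im,K,T,k,z0,c):
    """outer top edge of the tab: silhouette points lying outside the rim circle, cast at tab-top height"""
    z=H[k]+z0; h=cv2.cvtColor(im,cv2.COLOR_RGB2HSV); m=((h[...,1]<95)&(h[...,2]>85)).astype(np.uint8); cc=proj(K,T,[*c,z])
    rp=np.linalg.norm(proj(K,T,[c[0]+R[k],c[1],z])-cc); w=np.zeros_like(m); cv2.circle(w,tuple(int(v) for v in cc),int(rp*1.7),1,-1)
    cn=max(cv2.findContours(m*w,0,1)[0],key=cv2.contourArea)[:,0]
    d=np.array([ray(K,T,p,z+.042)[:2] for p in cn])-c; r=np.hypot(*d.T); g=(r>RT[k]+.001)&(r<RT[k]+.009); a=np.degrees(np.arctan2(d[:,1],d[:,0]))
    for i in np.where(g)[0]: print(cn[i],r[i].round(4),a[i].round(0),end=' | ')
E
python3 - <<'E'
from h import *
im=cv2.imread('pics/w13.png')[:,:,::-1].copy(); s=status.state(); K,T=cam('wrist',s)
print('exp',[(a,proj(K,T,[.4701+.0395*np.cos(np.radians(a)),-.1108+.0395*np.sin(np.radians(a)),.113]).round(0)) for a in(95,105,115)])
tabedge(im,K,T,'d',0,np.array([.4701,-.1108]))
h=cv2.cvtColor(im,cv2.COLOR_RGB2HSV); print(h[205:248:3,318:352:2,2])
E
```

```text
exp [(95, array([339., 224.])), (105, array([337., 233.])), (115, array([337., 242.]))]
[331 209] 0.0485 84.0 | [331 210] 0.0482 85.0 | [330 212] 0.0482 87.0 | [330 213] 0.0479 88.0 | [330 214] 0.0476 89.0 | [330 215] 0.0474 89.0 | [330 216] 0.0471 90.0 | [329 217] 0.0475 91.0 | [329 218] 0.0473 92.0 | [329 219] 0.047 93.0 | [329 220] 0.0468 94.0 | [328 221] 0.0473 95.0 | [328 222] 0.0471 96.0 | [328 223] 0.0469 97.0 | [329 224] 0.0461 97.0 | [329 225] 0.0459 98.0 | [329 226] 0.0457 99.0 | [329 227] 0.0456 100.0 | [329 228] 0.0455 101.0 | [329 229] 0.0453 102.0 | [329 230] 0.0452 103.0 | [329 231] 0.0451 104.0 | [329 232] 0.0451 105.0 | [329 233] 0.045 106.0 | [329 234] 0.0449 107.0 | [329 235] 0.0449 108.0 | [329 236] 0.0449 109.0 | [329 237] 0.0448 110.0 | [329 238] 0.0448 111.0 | [329 239] 0.0448 112.0 | [329 240] 0.0449 113.0 | [330 240] 0.0441 113.0 | [331 241] 0.0435 114.0 | [332 241] 0.0427 114.0 | [333 241] 0.042 114.0 | [334 241] 0.0413 114.0 | [335 241] 0.0406 114.0 | [421 188] 0.0406 -7.0 | [420 187] 0.0409 -6.0 | [419 186] 0.0412 -4.0 | [418 185] 0.0415 -3.0 | [417 184] 0
[... 916 characters left out ...]
229 233 235 206 127 103 250 247 247 247 247 248 201 237 245]
 [228 228 230 235 234 189 118 164 249 247 247 247 248 240 174 172 219]
 [228 230 235 237 235 200 115 227 248 247 247 247 248 217 179 171 168]
 [230 232 236 236 235 215 150 249 247 247 247 247 249 187 180 179 171]
 [231 235 236 236 235 223 190 249 247 247 247 248 237 179 179 181 175]
 [234 237 237 237 236 228 231 248 247 247 247 247 242 186 179 180 175]
 [235 236 236 237 235 229 249 248 247 247 247 247 248 242 184 180 178]
 [236 237 238 236 235 235 236 236 239 244 248 239 249 248 230 177 178]
 [235 236 237 236 236 235 235 235 235 235 236 236 240 249 248 235 183]
 [236 237 236 236 236 236 236 236 236 236 236 236 236 239 249 248 248]]
```

```bash
python3 -m inch '{"linear":[[0.005,-0.014,0],[0,0,0],[0,0,-0.03],[0,0,-0.03],[0,0,-0.03],[0,0,-0.03],[0,0,-0.035],[0,0,0],[0,0,0],[0,0,0],[0,0,0],[0,0,0],[0,0,0],[0,0,0],[0,0,0],[0,0,0]],"turn":[[0,0,-6.5],[0,0,-6.5],[0,0,0],[0,0,0],[0,0,0],[0,0,0],[0,0,0],[0,0,0],[0,0,0],[0,0,0],[0,0,0],[0,0,0],[0,0,0],[0,0,0],[0,0,0],[0,0,0]],"claw":[-1,-1,-1,-1,-1,-1,-1,0,0.5,1,1,1,1,1,1,1]}'
```

```text
clock: 37.62
position: [0.4679, -0.072, 0.0844]
tool_rot: [[0.993, 0.12, 0.003], [0.12, -0.993, -0.0], [0.003, 0.001, -1.0]]
contact_force: [-0.2, 0.7, 6.2]
grip_width: 0.0072
grasp_force: 62.7
```

```bash
python3 -m inch '{"linear":[[0,0,0.01],[0,0,0.02],[0,0,0.03],[0,0,0.03],[0,0,0.03],[0,0,0.035],[0,0.025,0],[0,0.025,0],[0,0.025,0],[0,0.025,0],[0,0.025,0],[0,0.025,0],[0,0.025,0],[0,0.025,0],[0,0.025,0],[0,0.025,0],[0,0.025,0],[0,0.025,0]],"turn":[[0,0,0],[0,0,0],[0,0,0],[0,0,0],[0,0,0],[0,0,0],[0,0,0],[0,0,-2.5],[0,0,-2.5],[0,0,-2.5],[0,0,-2.5],[0,0,-2.5],[0,0,-2.5],[0,0,0],[0,0,0],[0,0,0],[0,0,0],[0,0,0]],"claw":[1,1,1,1,1,1,1,1,1,1,1,1,1,1,1,1,1,1]}' | head -2
python3 -m inch '{"linear":[[-0.001,0.025,0],[-0.001,0.025,0],[-0.001,0.025,0],[-0.001,0.025,0],[0,0,0],[0,0,0],[0,0,0]],"turn":[[0,0,0],[0,0,0],[0,0,0],[0,0,0],[0,0,0],[0,0,0],[0,0,0]],"claw":[1,1,1,1,1,1,1]}'
python3 -c "
from h import *
print(np.round(status.state()['q'],2))"
```

```text
clock: 39.12
position: [0.4657, 0.2285, 0.2379]
clock: 39.7
position: [0.4622, 0.3269, 0.2376]
tool_rot: [[0.99, -0.141, -0.001], [-0.141, -0.99, -0.002], [-0.0, 0.002, -1.0]]
contact_force: [0.5, -0.2, -0.7]
grip_width: 0.0071
grasp_force: 61.7
[-0.22  0.27 -0.54  1.77  0.15  1.14 -2.52]
```

```bash
python3 -m inch '{"linear":[[0,0.001,-0.02],[0,0,-0.03],[0,0,-0.03],[0,0,-0.02],[0,0,-0.015],[0,0,-0.01],[0,0,-0.008],[0,0,-0.004],[0,0,0],[0,0,0]],"turn":[[0,0,0],[0,0,0],[0,0,0],[0,0,0],[0,0,0],[0,0,0],[0,0,0],[0,0,0],[0,0,0],[0,0,0]],"claw":[1,1,1,1,1,1,1,1,1,1]}'
```

```text
clock: 40.53
position: [0.463, 0.329, 0.1017]
tool_rot: [[0.99, -0.141, 0.001], [-0.141, -0.99, 0.0], [0.001, -0.001, -1.0]]
contact_force: [0.0, 0.1, -0.3]
grip_width: 0.0071
grasp_force: 61.6
```

```bash
python3 -m inch '{"linear":[[0,0,-0.002],[0,0,0],[0,0,0],[0,0,0],[0,0,0],[0,0,0.01],[0,0,0.03],[0,0,0.04],[0,0,0.04],[0,0,0.03],[0,0,0.03],[0,-0.02,0],[0,-0.02,0],[0,0,0],[0,0,0]],"turn":[[0,0,0],[0,0,0],[0,0,0],[0,0,0],[0,0,0],[0,0,0],[0,0,0],[0,0,0],[0,0,0],[0,0,0],[0,0,0],[0,0,0],[0,0,0],[0,0,0],[0,0,0]],"claw":[1,0.3,0,0,0,0,0,0,0,0,-1,-1,-1,-1,-1]}' | head -2
python3 - <<'E'
from h import *
im,s=snap('wrist','w14'); K,T=cam('wrist',s); print(s['position'])
tabtop(im,K,T,'a',.003,(.499,.244)); tabtop(im,K,T,'b',.007,(.416,.332)); tabtop(im,K,T,'c',.011,(.461,.243)); tabtop(im,K,T,'d',.015,(.463,.329))
E
python3 -m inch '{"linear":[[0.0106,-0.028,0],[0.0106,-0.028,0],[0.0106,-0.028,0],[0.0106,-0.028,0],[0.0106,-0.028,0],[0.0106,-0.028,0],[0.0106,-0.028,0],[0.0106,-0.028,0],[0.0106,-0.028,0],[0.0106,-0.028,0],[0.0106,-0.028,0],[0.0106,-0.028,0],[0.0106,-0.028,0],[0.0106,-0.028,0],[0.0106,-0.028,-0.02],[0.0106,-0.01,-0.02],[0,0,0],[0,0,0],[0,0,0]],"turn":[[0,0,0],[0,0,-3],[0,0,-3],[0,0,-3],[0,0,-3],[0,0,0],[0,0,0],[0,0,0],[0,0,0],[0,0,0],[0,0,0],[0,0,0],[0,0,0],[0,0,0],[0,0,0],[0,0,0],[0,0,0],[0,0,0],[0,0,0]],"claw":[-1,-1,-1,-1,-1,-1,-1,-1,-1,-1,-1,-1,-1,-1,-1,-1,-1,-1,-1]}'|head -3
python3 - <<'E'
from h import *
im,s=snap('wrist','w15'); K,T=cam('wrist',s); print(s['position'])
tubs(im,K,T,dict(e=(.643,-.112,0))); tabtop(im,K,T,'e',0,(.633,-.141))
a=cv2.imread('pics/w14.png');cv2.imwrite('pics/w145.png',cv2.resize(np.hstack([a,im[:,:,::-1]]),(800,300),interpolation=cv2.INTER_AREA))
E
```

```text
clock: 41.78
position: [0.4629, 0.2877, 0.2798]
[0.46287504 0.28770026 0.27982472]
tab a [0.4985 0.2446] radial az 131.6 (mod180) size 23.8x8.1 thr 230
tab a [0.4983 0.2449] radial az 133.3 (mod180) size 24.0x8.9 thr 215
tab b [0.4156 0.3325] radial az 132.8 (mod180) size 23.9x8.6 thr 185
tab b [0.4587 0.3304] radial az 79.5 (mod180) size 23.5x8.8 thr 230
tab c [0.4988 0.2448] radial az 131.6 (mod180) size 23.6x8.1 thr 230
tab c [0.4986 0.2451] radial az 133.3 (mod180) size 23.9x8.8 thr 215
tab d [0.4165 0.3321] radial az 132.8 (mod180) size 23.8x8.5 thr 185
tab d [0.4592 0.3301] radial az 79.5 (mod180) size 23.3x8.7 thr 230
clock: 43.42
position: [0.6325, -0.1383, 0.2392]
tool_rot: [[0.94, -0.341, 0.0], [-0.341, -0.94, 0.002], [-0.001, -0.002, -1.0]]
[ 0.63251922 -0.13825709  0.23919867]
e [ 0.6451 -0.1139] res 0.0007 tab excess 0.011 r 0.035 ang -123 px [282. 207.] [326 228] n 240
tab e [ 0.6374 -0.143 ] radial az 73.0 (mod180) size 22.7x6.6 thr 230
tab e [ 0.6373 -0.1421] radial az 70.5 (mod180) size 23.2x10.1 thr 215
```

View pics/w145.png

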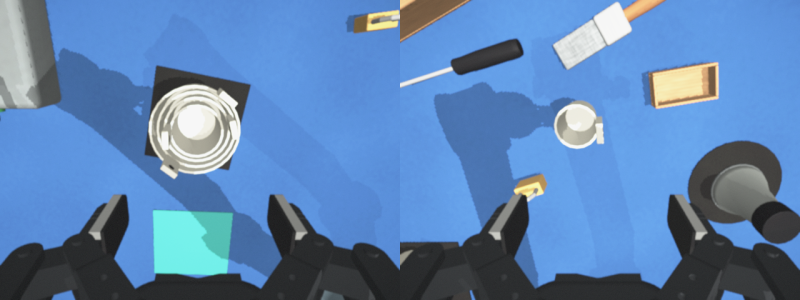

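Left: a to d are nested, with d's tab at (165,140) clear of the others. Right: e has its rim at (577,125) and its tab at (600,130), beside the brush and the box.

```bash
python3 -m inch '{"linear":[[0.0045,-0.004,0],[0,0,-0.03],[0,0,-0.03],[0,0,-0.03],[0,0,-0.03],[0,0,-0.04],[0,0,0],[0,0,0],[0,0,0],[0,0,0],[0,0,0],[0,0,0],[0,0,0],[0,0,0],[0,0,0]],"turn":[[0,0,3],[0,0,0],[0,0,0],[0,0,0],[0,0,0],[0,0,0],[0,0,0],[0,0,0],[0,0,0],[0,0,0],[0,0,0],[0,0,0],[0,0,0],[0,0,0],[0,0,0]],"claw":[-0.2,-0.2,-0.2,-0.2,-0.2,-0.2,0,0.5,1,1,1,1,1,1,1]}'
```

```text
clock: 44.72
position: [0.6397, -0.1449, 0.0832]
tool_rot: [[0.956, -0.294, 0.007], [-0.294, -0.956, -0.0], [0.007, -0.002, -1.0]]
contact_force: [-0.4, 1.3, 7.8]
grip_width: 0.0072
grasp_force: 62.4
```

```bash
python3 -m inch '{"linear":[[0,0,0.01],[0,0,0.02],[0,0,0.03],[0,0,0.035],[0,0,0.035],[0,0,0.035],[0,0,0]],"turn":[[0,0,0],[0,0,0],[0,0,0],[0,0,0],[0,0,0],[0,0,0],[0,0,0]],"claw":[1,1,1,1,1,1,1]}' | head -2
python3 -m inch '{"linear":[[-0.008,0.0224,0],[-0.008,0.0224,0],[-0.008,0.0224,0],[-0.008,0.0224,0],[-0.008,0.0224,0],[-0.008,0.0224,0],[-0.008,0.0224,0],[-0.008,0.0224,0],[-0.008,0.0224,0],[-0.008,0.0224,0],[-0.008,0.0224,0],[-0.008,0.0224,0],[-0.008,0.0224,0],[-0.008,0.0224,0],[-0.008,0.0224,0],[-0.008,0.0224,0],[-0.008,0.0224,0],[-0.008,0.0224,0],[-0.008,0.0224,0],[-0.008,0.0224,0]],"turn":[[0,0,6.25],[0,0,6.25],[0,0,6.25],[0,0,6.25],[0,0,6.25],[0,0,6.25],[0,0,6.25],[0,0,6.25],[0,0,6.25],[0,0,6.25],[0,0,6.25],[0,0,6.25],[0,0,6.25],[0,0,6.25],[0,0,6.25],[0,0,6.25],[0,0,6.25],[0,0,6.25],[0,0,6.25],[0,0,6.25]],"claw":[1,1,1,1,1,1,1,1,1,1,1,1,1,1,1,1,1,1,1,1]}' | head -2
python3 -m inch '{"linear":[[0,0,0],[0,0,0],[0,0,0]],"turn":[[0,0,0],[0,0,0],[0,0,0]],"claw":[1,1,1]}'
```

```text
clock: 45.3
position: [0.6418, -0.1462, 0.2552]
clock: 46.97
position: [0.4763, 0.3034, 0.2448]
clock: 47.22
position: [0.4771, 0.3019, 0.2442]
tool_rot: [[-0.306, 0.952, 0.001], [0.952, 0.306, -0.001], [-0.002, 0.001, -1.0]]
contact_force: [0.7, -1.5, -0.3]
grip_width: 0.0067
grasp_force: 61.4
```

```bash
python3 -m inch '{"linear":[[0.004,0.001,-0.02],[0,0,-0.03],[0,0,-0.03],[0,0,-0.02],[0,0,-0.015],[0,0,-0.01],[0,0,-0.01],[0,0,-0.006],[0,0,0],[0,0,0]],"turn":[[0,0,0],[0,0,0],[0,0,0],[0,0,0],[0,0,0],[0,0,0],[0,0,0],[0,0,0],[0,0,0],[0,0,0]],"claw":[1,1,1,1,1,1,1,1,1,1]}'
```

```text
clock: 48.05
position: [0.4814, 0.3041, 0.1037]
tool_rot: [[-0.307, 0.952, 0.001], [0.952, 0.307, 0.001], [0.0, 0.001, -1.0]]
contact_force: [-0.2, -0.6, -0.4]
grip_width: 0.007
grasp_force: 61.4
```

```bash
python3 -m inch '{"linear":[[0,0,-0.002],[0,0,0],[0,0,0],[0,0,0],[0,0,0],[0,0,0.01],[0,0,0.03],[0,0,0.04],[0,0,0.04],[0,0,0.03],[0,0,0.03],[-0.02,0,0],[0,0,0],[0,0,0]],"turn":[[0,0,0],[0,0,0],[0,0,0],[0,0,0],[0,0,0],[0,0,0],[0,0,0],[0,0,0],[0,0,0],[0,0,0],[0,0,0],[0,0,0],[0,0,0],[0,0,0]],"claw":[1,0.6,0.3,0.3,0.3,0.3,0.3,0.3,0.3,0.3,0,0,0,0]}' | head -2
python3 - <<'E'
from h import *
im,s=snap('wrist','w16'); K,T=cam('wrist',s); print(s['position'])
for k,z,n in [('a',.003,(.499,.244)),('b',.007,(.416,.332)),('c',.011,(.461,.243)),('d',.015,(.459,.33)),('e',.019,(.481,.303))]: tabtop(im,K,T,k,z,n)
im2,_=snap('scene','s16'); 
c=proj(K,T,[.454,.293,.08]).astype(int); x=int(np.clip(c[0]-110,0,420)); y=int(np.clip(c[1]-130,0,220))
cv2.imwrite('pics/fin.png',np.hstack([cv2.resize(im[y:y+260,x:x+220],(330,390)),cv2.resize(im2[110:350,130:430],(470,390))])[:,:,::-1])
E
```

```text
clock: 49.22
position: [0.4597, 0.3043, 0.2815]
[0.45967351 0.30429026 0.28153179]
tab a [0.4999 0.2448] radial az 132.2 (mod180) size 23.3x8.0 thr 230
tab a [0.5   0.245] radial az 132.2 (mod180) size 23.8x8.5 thr 215
tab b [0.4177 0.3323] radial az 134.0 (mod180) size 21.2x7.6 thr 230
tab b [0.4403 0.347 ] radial az 108.0 (mod180) size 22.6x4.4 thr 200
tab c [0.4997 0.246 ] radial az 133.6 (mod180) size 24.0x8.7 thr 200
tab c [0.4996 0.2459] radial az 132.2 (mod180) size 23.6x8.4 thr 215
tab d [0.4832 0.3012] radial az 19.1 (mod180) size 23.3x7.9 thr 230
tab d [0.4833 0.3012] radial az 16.3 (mod180) size 23.5x9.1 thr 215
tab e [0.4831 0.3015] radial az 19.1 (mod180) size 23.3x7.9 thr 230
tab e [0.4831 0.3015] radial az 16.3 (mod180) size 23.4x9.1 thr 215
```

View pics/fin.png

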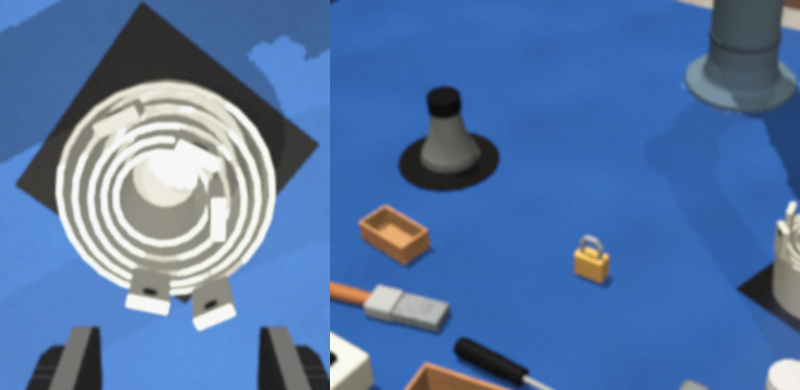

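All five rims are concentric on the black mat with their tabs apart, and e's centre works out at (0.454, 0.292). The jar is upright in the middle of the round mat, the bystanders are in place and the gripper is clear.

```bash
python3 -c "
from h import *
print(workorder.sign_off())"
```

```text
the job is handed in; nothing more can be done
None
```

I handed the job in at about 49 s on the robot's clock: by my last pictures tub_a is within about 3 mm of the square mat's centre, the jar is upright on the round mat, and b, c, d and e are nested home inside it; sign-off returned no verdict.

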